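# Fetch the boxed-in microphone head

### The arm

A 6-joint arm with a two-finger parallel gripper is mounted at the origin on the work surface. World frame = base frame: x ahead of the robot, y to its left, z up, the work surface at z = 0. Lengths are in m, angles in rad, forces in N, time in s.
With the tool pointing down it reaches from about 0.275 to 0.725 m from the base axis. Payload 5.6 kg.
Tool frame: the origin (TCP) lies midway between the tips of the shut fingers; the grasp point (between the pads) lies 19 mm behind it; z points along the fingers, y is the direction in which the jaws open and shut (so a half turn about z gives the same grasp; the last joint's range is limited). The gripper opens to 85 mm and grips with 20 to 120 N. Pads are 22 mm wide; open, the fingers measure 114 mm over their backs; the gripper's body (76 mm by 85 mm) begins 54 mm behind the grasp point. The pads swing forward as they close: fully open they stand 13 mm farther back than shut.
Start: joints at [-0.819, 0.255, 0.108, 0, -1.424, -0.285], TCP at [0.248, -0.491, 0.231] pointing down, gripper open.
Joint ranges: [-2.95, 2.95], [-1.21, 1.97], [-1.09, 1.5], [-2.87, 1.71], [-2.94, -0.07], [-3.05, 3.05]. Speed limits (rad/s): [2.57, 2.57, 3.14, 3.14, 3.14, 3.14].

### API

Orientations are given as a unit quaternion [x, y, z, w].
In Python, from cell import * gives the robot as it stands.
- The arm moves only by the shell command python3 -m jog 'ROWS'. ROWS is JSON, a list of rows, each a list of 7 numbers: the shift along the tool's x, y, z in m, then the turn, a rotation vector about the tool's x, y, z in rad, then the opening, from 0 (shut) to 1 (fully open). In form: [[x, y, z, wx, wy, wz, jaw], ...]. A call has 1 to 20 rows; each row shifts and turns the commanded pose from where the row before left it, along the tool's axes as they then stand; what a row does not reach is not made up. A row lasts 1/10 s, in which the tool goes at most 50 mm and 8.59 degrees, less where a joint would pass 70% of its speed; a pose out of reach is approached as far as the arm can. A call is refused whole if a number of a shift passes 0.05 or a number of a turn 0.15, either way. A call with a gripper value outside its range is refused whole. The fingers move at their own pace and stop on an object; the grip force is fixed at half the most. Time passes only in rows, so rows that do not move let the fingers close. It gives the time, the measured TCP pose, the force and the opening at its end, in the units of the state.
- get_obs(): the state, without advancing time (a new reading comes with each control period).
- camera(name): name is "side" or "top" or "wrist"; returns a dict with "color" (400x640x3 uint8, red, green, blue), "z_map" (400x640 float32, m along the optical axis (not along the pixel's ray), 0 where there is no reading), "intrinsics" (3x3 intrinsics, pixels), "k1" (the pictures are not rectified: a ray, as slopes to the right and down, at radius r is drawn at 1 + k1 r^2 times it, then the intrinsics apply), "xyz" and "rotation" of the camera in the world; the wrist camera has in their place "tool_from_camera" (4x4, takes a point from camera to tool coordinates, whose origin is the TCP and whose axes are the flange's). Camera axes: x right, y up, looking along -z (the intrinsics and any distortion apply to the point x, -y, -z); pixel columns grow to the right and rows downward; lengths in m; the calibration is good to about 2 mm. A picture is of the moment at which its call begins: read the wrist's pose just before it.
- hand_in(): hands the job in, once; it reports no verdict.
The state is a dict: "time": time; "joint_positions": joint angles; "dq": joint speeds; "effort": joint torques, N m; "ee_pos": TCP position; "eef_rot": TCP orientation; "force": force on the tool from outside, world axes, zero at the start; "moment": the same for the moment, N m; "opening": finger opening in m.
Only numpy, scipy, OpenCV 4.12 (cv2) and the standard library are available. Lean on these libraries where they do the work, as an engineer would, in place of code of your own. Each camera call takes 0.05 s, during which the arm holds its last target.

### The job

The grey microphone head on the zinc shelf is boxed in against its upright plate by the aluminium canister and the amber valve: first stand both of those upright on the green side mat, leaving the microphone where it is. With both waiting there, fetch the microphone head and set it upright in the middle of the walnut block; only then put the canister back upright on the blue disc and the valve back upright on the yellow disc, each wholly on its disc. Leave the brass nut and the red spool where they are, and never tip over the valve.

Things in the scene. Friction and masses are not known exactly. Their poses are not given: they have to be found in the camera images.
- canister_center (a point): Aluminium screw-top canister, upright round cylinder 48 mm in diameter (50 mm over the knurled lid, the top 21 mm), 76 mm tall, about 0.25 kg, loose. This point is its centre, 38 mm above its underside; z up its axis. Best gripped some 8 to 14 mm higher than this point: it is tall for some grippers' throats. At the start it stands on the blue disc; grip it along the shelf's x (front and back).
- valve_center (a point): Amber glass valve tube with a black base, upright and round, 47 mm in diameter over the glass (from 26 to 60 mm up; above that it domes in), base 44 mm in diameter and 20 mm tall, 76 mm tall in all, about 0.14 kg, loose. This point is its centre, 38 mm above its underside; z up its axis. Best gripped some 8 to 14 mm higher than this point: it is tall for some grippers' throats. At the start it stands on the yellow disc; grip it along the shelf's x.
- mic_center (a point): Grey cast microphone head with a dark slotted grille, upright and round, 52 mm in diameter, 54 mm tall (domed above 45 mm), about 0.4 kg, loose. This point is its centre, 27 mm above its underside. It starts on the deck close before the shelf's upright plate, so fingers fit only left and right of it (closing along the shelf's y), just where the canister and the valve stand in the way.
- shelf: Fixed low riveted zinc shelf, 210 mm (x) by 264 mm (y). Origin: centre of its underside; x runs from its front to its back. Deck 20 mm above the origin. Upright plate behind the microphone: y = -40 to +40 mm, front face at x = 34 mm, 45 mm above the deck, lower struts behind it. Back lip 10 mm high. The microphone stands near x = 0, y = 0; the discs at front left and right of it, near x = -24 mm, y = -62 and +62 mm.
- disc_blue: Fixed flat blue disc on the shelf deck, 74 mm in diameter, 2 mm thick, the canister's home. Origin at the centre of its underside; its top is 2 mm higher.
- disc_yellow: Fixed flat yellow disc on the shelf deck, 74 mm in diameter, 2 mm thick, the valve's home. Origin at the centre of its underside; its top is 2 mm higher.
- mat: Fixed flat green side mat on the table, to the left or right of the shelf: 200 mm (its x) by 140 mm (its y), 3 mm thick, empty. Origin at the centre of its underside. It has room for two things 100 mm apart along its x.
- block_top (a point): Middle of the top face of the fixed walnut mic block with a rubber edge, 80 mm square and 30 mm tall, on the table on the other side of the shelf from the mat; z up, x and y along its edges. The top face is empty.
- nut_center (a point): Bystander: brass collar nut, a ring 42 mm in diameter, 22 mm tall, lying loose on the deck in a back corner of the shelf. This point is its centre, 11 mm above its underside.
- spool_center (a point): Bystander: small red and black tape spool, 64 mm in diameter, 14 mm tall, lying loose on the deck in the other back corner. This point is its centre, 7 mm above its underside.
There are look-alikes about, which are no part of the job. Leave any turquoise look-alike of the part that bears canister_center alone. Several things look just like the mat: the one meant starts farthest from the robot's base.

How it is judged:
On the way, in this order (a step that is already met when the one before it is completed fails the run):
1. the canister and the valve both stand released on the side mat while the microphone head is still in its place (x of canister_center in the frame of mat between -0.09 and 0.09 m and y of canister_center in the frame of mat between -0.06 and 0.06 m and z of canister_center in the frame of mat between 0.034 and 0.048 m and x of valve_center in the frame of mat between -0.09 and 0.09 m and y of valve_center in the frame of mat between -0.06 and 0.06 m and z of valve_center in the frame of mat between 0.034 and 0.048 m and linear speed of each of canister, valve below 0.03 m/s and angular speed of each of canister, valve below 0.3 rad/s and angle between each of canister_center, valve_center's own z axis and vertical below 0.12 rad and contact force between the fingers and canister below 0.3 N and contact force between the fingers and valve below 0.3 N and distance of mic_center from where it was at the start of the episode below 0.02 m), for 0.2 s.
2. the microphone head stands released in the middle of the walnut block while the canister and the valve wait on the mat (horizontal distance between mic_center and block_top below 0.015 m and z of mic_center in the frame of block_top between 0.021 and 0.034 m and linear speed of mic below 0.03 m/s and angular speed of mic below 0.3 rad/s and angle between mic_center's own z axis and vertical below 0.12 rad and contact force between the fingers and mic below 0.3 N and x of canister_center in the frame of mat between -0.09 and 0.09 m and y of canister_center in the frame of mat between -0.06 and 0.06 m and z of canister_center in the frame of mat between 0.034 and 0.048 m and x of valve_center in the frame of mat between -0.09 and 0.09 m and y of valve_center in the frame of mat between -0.06 and 0.06 m and z of valve_center in the frame of mat between 0.034 and 0.048 m), for 0.2 s.
At the end, for the whole second after the job is handed in: The microphone head stands upright on the walnut block, its centre within 15 mm of the block's middle; the canister stands upright on the blue disc and the valve upright on the yellow disc, each centre within 14 mm of its disc's; all three are released and at rest (horizontal distance between mic_center and block_top below 0.015 m and z of mic_center in the frame of block_top between 0.021 and 0.034 m and linear speed of each of mic, canister, valve below 0.03 m/s and angular speed of each of mic, canister, valve below 0.3 rad/s and angle between each of mic_center, canister_center, valve_center's own z axis and vertical below 0.12 rad and contact force between the fingers and mic below 0.3 N and horizontal distance between canister_center and disc_blue below 0.014 m and z of canister_center in the frame of disc_blue between 0.034 and 0.047 m and contact force between the fingers and canister below 0.3 N and horizontal distance between valve_center and disc_yellow below 0.014 m and z of valve_center in the frame of disc_yellow between 0.034 and 0.047 m and contact force between the fingers and valve below 0.3 N); the robot touches nothing.
It fails at once if the brass nut is moved by more than 20 mm (distance of nut_center from where it was at the start of the episode above 0.02 m).
It fails at once if the spool is moved by more than 20 mm (distance of spool_center from where it was at the start of the episode above 0.02 m).
It fails at once if the valve is tipped over (more than 45 degrees) (angle between valve_center's own z axis and vertical above 0.785 rad).
It also fails if it takes over 120 s, if anything falls off the work surface, if the arm or the gripper's body presses on something with over 40 N, if the wrist force passes 120 N, or if a joint passes its speed limit or range.

## Working session

There is one attempt and no reset: what is moved stays moved. The work goes in short steps, Python scripts to look and compute and a shell command to move; the robot and the scene stay as the last step left them, time stands still between calls to the robot, and variables do not carry over. Pictures are saved under pics/ and viewed, and the job is handed in when it is done.

```bash
ls; mkdir -p pics; python3 - <<'E'
from cell import *
import cv2
o=get_obs(); print(o)
for n in ["side","top","wrist"]:
    c=camera(n)
    cv2.imwrite(f"pics/{n}0.png",c["color"][:,:,::-1])
    print(n,{k:v for k,v in c.items() if k not in("color","z_map")})
E
```

```text
pics
{'time': 0.0, 'joint_positions': array([-8.19395635e-01,  2.55739395e-01,  1.06976830e-01, -5.05321646e-04,
       -1.42390926e+00, -2.84605932e-01]), 'dq': array([-1.54268202e-03, -4.23123091e-05,  1.64165542e-03, -2.58263541e-03,
        5.13464254e-04,  4.02511881e-04]), 'effort': array([ 7.83580144e-04, -3.86628628e+01,  2.37945539e+01,  5.36525443e+00,
       -6.11159572e-03,  9.87839280e-05]), 'ee_pos': array([ 0.24734301, -0.49066785,  0.23038418]), 'eef_rot': array([-2.31247803e-01,  9.72894399e-01,  9.38464944e-04, -2.47202936e-04]), 'force': array([ 1.34408958, -0.08827611, -0.2428188 ]), 'moment': array([-0.00409709, -0.02153607, -0.02344977]), 'opening': 0.08530243926884762}
side {'intrinsics': array([[515.09722143,   0.        , 315.91030024],
       [  0.        , 515.09722143, 195.04250589],
       [  0.        ,   0.        ,   1.        ]]), 'k1': -0.14634863231821418, 'xyz': array([-0.1103312 , -0.95700181,  0.92421089]), 'rotation': array([ 0.42141545, -0.11772685, -0.21648092,  0.8727459 ])}
top {'intrinsics': array([[375.5241491 ,   0.        , 319.08616255],
       [  0.        , 375.5241491 , 196.55167663],
       [  0.        ,   0.        ,   1.        ]]), 'k1': -0.04762838751936665, 'xyz': array([ 0.3475033 , -0.00942578,  0.95872411]), 'rotation': array([ 0.03627206, -0.02543637, -0.70166515,  0.71112822])}
wrist {'intrinsics': array([[359.37375839,   0.        , 322.46350809],
       [  0.        , 359.37375839, 194.52411788],
       [  0.        ,   0.        ,   1.        ]]), 'k1': -0.05986474810366188, 'tool_from_camera': array([[-5.52836882e-04,  9.63480015e-01,  2.67779677e-01,
         6.85870985e-02],
       [ 9.99999502e-01,  3.10082415e-04,  9.48833755e-04,
        -1.29091490e-03],
       [ 8.31148592e-04,  2.67780068e-01, -9.63479706e-01,
        -1.42881019e-01],
       [ 0.00000000e+00,  0.00000000e+00,  0.00000000e+00,
         1.00000000e+00]])}
```

View pics/top0.png

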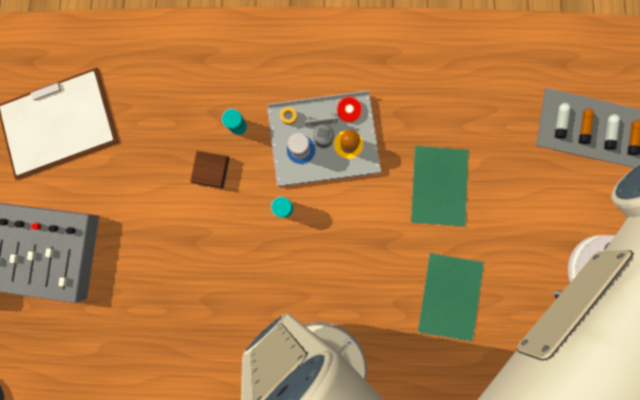

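View pics/side0.png

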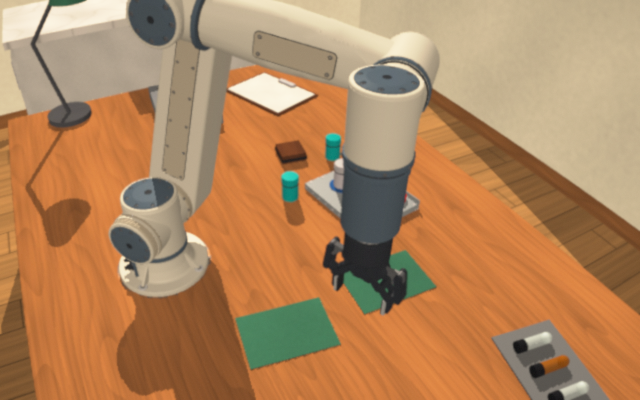

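The top view shows the shelf (325,140), canister (300,145), valve (349,142), mic (323,133), block (210,170), far mat (440,187) and a near mat (451,297). Turquoise look-alikes are at (233,121) and (282,208).

```bash
cat > h.py <<'E'
from cell import *
import cv2, numpy as np
from scipy.spatial.transform import Rotation as R
F=np.diag([1,-1,-1.])
def pose(c):
    if "xyz" in c: return R.from_quat(c["rotation"]).as_matrix(), np.array(c["xyz"])
    o=c["obs"]; Rt=R.from_quat(o["eef_rot"]).as_matrix(); T=c["tool_from_camera"]
    return Rt@T[:3,:3], Rt@T[:3,3]+o["ee_pos"]
def cam(n):
    o=get_obs(); c=camera(n); c["obs"]=o; return c
def slopes(c,uv):
    uv=np.asarray(uv,float).reshape(-1,2); K=c["intrinsics"]
    d=np.c_[(uv[:,0]-K[0,2])/K[0,0],(uv[:,1]-K[1,2])/K[1,1]]
    s=d.copy()
    for _ in range(20): s=d/(1+c["k1"]*(s**2).sum(1,keepdims=True))
    return s
def dirs(c,uv):
    s=slopes(c,uv); Rm,t=pose(c)
    return (Rm@np.c_[s[:,0],-s[:,1],-np.ones(len(s))].T).T, t
def plane(c,uv,z):
    d,t=dirs(c,uv); return t+d*((z-t[2])/d[:,2])[:,None]
def cloud(c):
    h,w=c["z_map"].shape; v,u=np.mgrid[:h,:w]
    d,t=dirs(c,np.c_[u.ravel(),v.ravel()]); P=t+d*c["z_map"].ravel()[:,None]
    P[c["z_map"].ravel()==0]=np.nan
    return P.reshape(h,w,3)
def proj(c,P):
    Rm,t=pose(c); q=(np.atleast_2d(P)-t)@Rm; s=np.c_[q[:,0],-q[:,1]]/-q[:,2:3]
    s=s*(1+c["k1"]*(s**2).sum(1,keepdims=True)); K=c["intrinsics"]
    return np.c_[s[:,0]*K[0,0]+K[0,2],s[:,1]*K[1,1]+K[1,2]]
E
python3 - <<'E'
from h import *
c=cam("top"); P=cloud(c)
for n,uv in dict(can=(300,143),valve=(349,140),mic=(323,130),block=(210,167),mat=(440,187),mat2=(451,297),nut=(289,115),spool=(349,109),table=(200,250),deck=(325,165),turq=(282,205)).items(): print(n,P[uv[1],uv[0]].round(4))
im=c["color"][:,:,::-1]
cv2.imwrite("pics/topz.png",cv2.resize(im[70:250,170:490],None,fx=2.5,fy=2.5,interpolation=cv2.INTER_CUBIC))
hsv=cv2.cvtColor(c["color"],cv2.COLOR_RGB2HSV)
m=cv2.inRange(hsv,(65,80,40),(85,255,200))
n,l,s,ce=cv2.connectedComponentsWithStats(m)
for i in range(1,n):
    if s[i,4]>800:
        r=cv2.minAreaRect(np.argwhere(l==i)[:,::-1].astype(np.float32)); b=plane(c,cv2.boxPoints(r),.003)
        b2=plane(c,cv2.boxPoints(r),.003); print("mat",b.mean(0),np.linalg.norm(b[0]-b[1]),np.linalg.norm(b[1]-b[2]),b.round(3).tolist())
E
```

```text
can [0.5474 0.0505 0.0992]
valve [ 0.5558 -0.0635  0.0991]
mic [ 0.5855 -0.0025  0.0748]
block [0.4996 0.2808 0.0325]
mat [ 0.4592 -0.3025  0.0064]
mat2 [ 0.1825 -0.3285  0.0029]
nut [0.6386 0.0857 0.0207]
spool [ 0.6518 -0.0672  0.0332]
table [ 0.2901  0.3093 -0.0022]
deck [ 0.5094 -0.0083  0.0225]
turq [0.4035 0.0919 0.076 ]
mat [ 0.4639954  -0.30308642  0.003     ] 0.19484019386594256 0.13483227099836204 [[0.369, -0.231, 0.003], [0.564, -0.242, 0.003], [0.559, -0.377, 0.003], [0.364, -0.363, 0.003]]
mat [ 0.18342521 -0.32802468  0.003     ] 0.19498790362410864 0.13484461740354128 [[0.097, -0.246, 0.003], [0.289, -0.277, 0.003], [0.27, -0.41, 0.003], [0.078, -0.378, 0.003]]
```

View pics/topz.png

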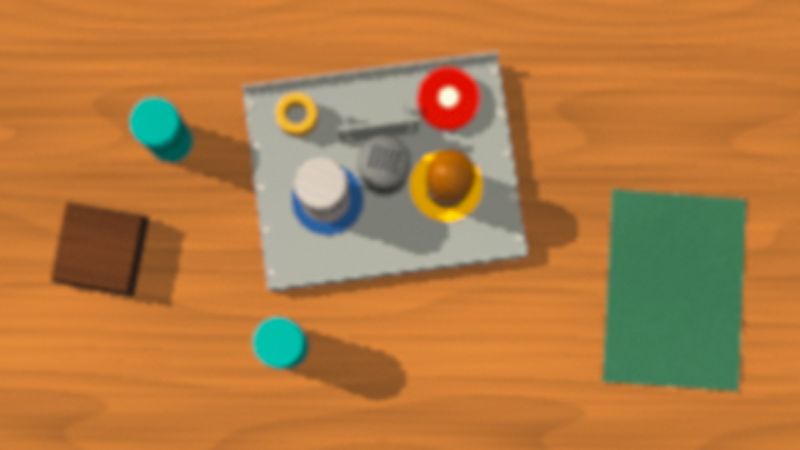

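```bash
cat >> h.py <<'E'
def yaw(): 
    Rt=R.from_quat(get_obs()["eef_rot"]).as_matrix(); return np.arctan2(Rt[1,1],Rt[0,1])
def plan(pos,yawdeg):
    """tool y should point at yawdeg; gives shift expressed in current tool axes, and turn"""
    o=get_obs(); Rt=R.from_quat(o["eef_rot"]).as_matrix()
    a=np.radians(yawdeg); y=np.array([np.cos(a),np.sin(a),0]); z=np.array([0,0,-1.]); x=np.cross(y,z)
    Rg=np.c_[x,y,z]
    d=np.array(pos)-o["ee_pos"]
    print("at",o["ee_pos"].round(4),"yaw",np.degrees(yaw()).round(2),"open",round(o["opening"],4),"t",round(o["time"],2),"F",o["force"].round(1))
    print(" tool shift now:",(Rt.T@d).round(4)," after turn:",(Rg.T@d).round(4)," turn:",R.from_matrix(Rt.T@Rg).as_rotvec().round(4))
E
python3 - <<'E'
from h import *
c=cam("top")
z=np.array([[268,290],[525,255],[497,54],[244,88]])/2.5+[170,70]
p=plane(c,z,.02); print(p.round(3), np.linalg.norm(np.diff(p,axis=0),axis=1))
print(np.degrees(np.arctan2(*(p[0]-p[1])[[1,0]]))-90, p.mean(0))
plan((.54,-.03,.25),180)
E
```

```text
[[ 0.455  0.112  0.02 ]
 [ 0.494 -0.147  0.02 ]
 [ 0.703 -0.119  0.02 ]
 [ 0.664  0.142  0.02 ]] [0.26162024 0.21118401 0.26339954]
8.516036093062468 [ 0.57898534 -0.00320801  0.02      ]
at [ 0.2475 -0.491   0.2309] yaw 116.74 open 0.0854 t 0.25 F [-0.8 -0.2  0.4]
 tool shift now: [-0.4687  0.28   -0.0189]  after turn: [-0.461  -0.2925 -0.0191]  turn: [ 7.000e-04  4.000e-04 -1.104e+00]
```

```bash
python3 -m jog '[[-0.047,0.028,-0.002,0,0,0,1],[-0.047,0.028,-0.002,0,0,0,1],[-0.047,0.028,-0.002,0,0,0,1],[-0.047,0.028,-0.002,0,0,0,1],[-0.047,0.028,-0.002,0,0,0,1],[-0.047,0.028,-0.002,0,0,0,1],[-0.047,0.028,-0.002,0,0,0,1],[-0.047,0.028,-0.002,0,0,0,1],[-0.047,0.028,-0.002,0,0,0,1],[-0.047,0.028,-0.002,0,0,0,1]]'
python3 -m jog '[[0,0,0,0,0,-0.125,1],[0,0,0,0,0,-0.125,1],[0,0,0,0,0,-0.125,1],[0,0,0,0,0,-0.125,1],[0,0,0,0,0,-0.125,1],[0,0,0,0,0,-0.125,1],[0,0,0,0,0,-0.125,1],[0,0,0,0,0,-0.125,1],[0,0,0,0,0,-0.125,1],[0,0,0,0,0,-0.124,1],[0,0,0,0,0,0,1],[0,0,0,0,0,0,1]]'
python3 - <<'E'
from h import *
plan((.54,-.03,.25),188.3); print(get_obs()["joint_positions"])
c=cam("wrist"); cv2.imwrite("pics/w1.png",c["color"][:,:,::-1])
c=cam("side"); cv2.imwrite("pics/s1.png",c["color"][:,:,::-1])
E
```

```text
time: 1.25
ee_pos: [0.5164, -0.0675, 0.2498]
eef_rot: [-0.231, 0.973, -0.0, 0.0]
force: [1.3, -1.5, -0.5]
opening: 0.0852
time: 2.45
ee_pos: [0.5157, -0.0696, 0.2495]
eef_rot: [0.755, -0.655, -0.0, 0.0]
force: [-0.4, 1.0, 0.7]
opening: 0.0856
at [ 0.5157 -0.0696  0.2495] yaw -171.88 open 0.0856 t 2.45 F [-0.4  1.   0.7]
 tool shift now: [-0.0358 -0.0296 -0.0005]  after turn: [-0.0357 -0.0297 -0.0005]  turn: [ 0.0002  0.0001 -0.0032]
[ 1.67061114e-01  1.91493011e-01  7.19370880e-02 -8.00797700e-05
 -1.45143378e+00 -2.53603596e-02]
```

View pics/w1.png

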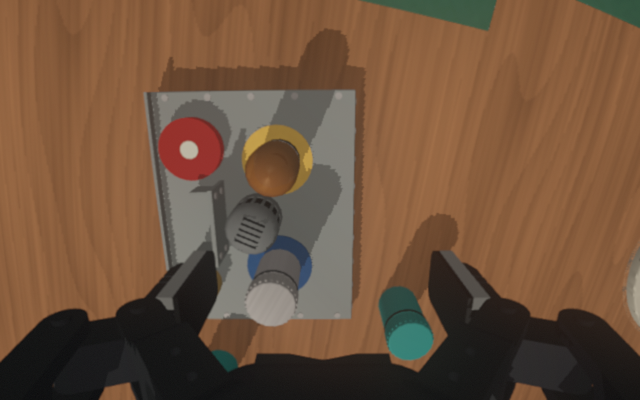

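```bash
cat >> h.py <<'E'
from scipy.optimize import least_squares
def circ(p,r,idx=None):
    f=lambda q:np.hypot(p[:,0]-q[0],p[:,1]-q[1])-r
    s=least_squares(f,p[:,:2].mean(0),loss="soft_l1",f_scale=.001); return s.x, np.sqrt(np.mean(f(s.x)**2))
E
cat > meas.py <<'E'
from h import *
import sys
def meas(c,tag):
    P=cloud(c); hsv=cv2.cvtColor(c["color"],cv2.COLOR_RGB2HSV)
    # shelf region
    reg=(abs(P[...,0]-.579)<.13)&(abs(P[...,1]+.003)<.16)
    Z=P[...,2]
    dk=reg&(hsv[...,1]<50)&(abs(Z-.02)<.01); print(tag,"deck z",np.nanmedian(Z[dk]))
    for n,lo,hi,r,zt in [("blue",(100,140,60),(120,255,255),.037,.022),("yellow",(20,150,80),(32,255,255),.037,.022)]:
        m=(cv2.inRange(hsv,lo,hi)>0)&reg&(Z<.035)
        m=m.astype(np.uint8); n_,l,s,ce=cv2.connectedComponentsWithStats(m)
        i=1+np.argmax(s[1:,4]); m=(l==i).astype(np.uint8)
        cn=max(cv2.findContours(m,cv2.RETR_EXTERNAL,cv2.CHAIN_APPROX_NONE)[0],key=len)[:,0]
        hull=cv2.convexHull(cn)[:,0]
        q=plane(c,hull,zt)[:,:2]; (x,y),rr=cv2.minEnclosingCircle(q.astype(np.float32)*1000)
        print(tag,n,s[i,4],"minEnc",x/1e3,y/1e3,rr,"fit",circ(q,r))
    def rect(a,b,w): return (abs(P[...,0]-a)<w)&(abs(P[...,1]-b)<w)
    for n,a,b in [("can",.548,.055),("valve",.565,-.068),("mic",.583,0)]:
        m=rect(a,b,.035)&(Z>.045); q=P[m]; zm=np.percentile(q[:,2],95)
        t=q[q[:,2]>zm-.006]; print(tag,n,"ztop",zm.round(4),"topmean",t[:,:2].mean(0).round(4),"mid",((t.max(0)+t.min(0))/2)[:2].round(4),"n",len(t),"ext",np.ptp(t,axis=0).round(4))
if __name__=="__main__":
    for n in sys.argv[1:]: meas(cam(n),n)
E
python3 meas.py wrist; python3 meas.py top
```

```text
wrist deck z 0.020201875989124873
top deck z 0.02102486861107722
top blue 130 minEnc 0.54639599609375 0.05084231948852539 33.696678161621094 fit (array([0.55233899, 0.05638216]), np.float64(0.003259595758365461))
top yellow 227 minEnc 0.5641763305664063 -0.06350494003295898 36.853763580322266 fit (array([ 0.56541646, -0.06619145]), np.float64(0.003924255745266772))
top can ztop 0.658 topmean [0.5181 0.0457] mid [0.5212 0.0544] n 543 ext [0.0163 0.0676 0.0087]
top valve ztop 0.6763 topmean [ 0.5313 -0.0684] mid [ 0.5321 -0.0681] n 234 ext [0.0041 0.0697 0.0063]
top mic ztop 0.0766 topmean [ 0.5761 -0.0023] mid [0.5735 0.0041] n 251 ext [0.0505 0.0615 0.558 ]Traceback (most recent call last):
  File "meas.py", line 22, in <module>
    for n in sys.argv[1:]: meas(cam(n),n)
                           ~~~~^^^^^^^^^^
  File "meas.py", line 12, in meas
    i=1+np.argmax(s[1:,4]); m=(l==i).astype(np.uint8)
        ~~~~~~~~~^^^^^^^^^
    return _wrapfunc(a, 'argmax', axis=axis, out=out, **kwds)
    return bound(*args, **kwds)
ValueError: attempt to get argmax of an empty sequence
```

View pics/s1.png

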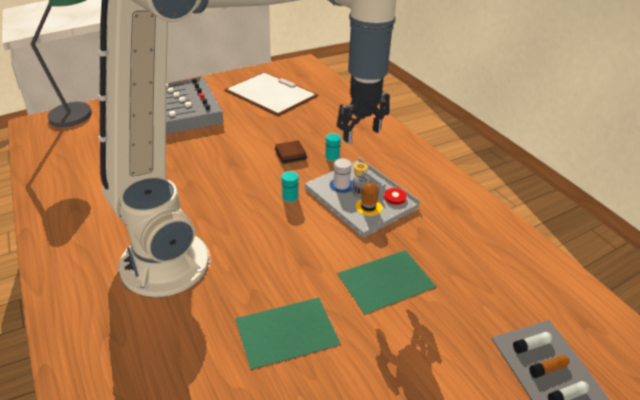

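```bash
python3 - <<'E'
from h import *
c=cam("wrist"); P=cloud(c); hsv=cv2.cvtColor(c["color"],cv2.COLOR_RGB2HSV)
for n,uv in dict(cantop=(271,303),valvetop=(272,178),mic=(250,232),blue=(300,262),yellow=(300,150),deck=(330,200),spool=(189,150),matc=(440,10)).items(): print(n,P[uv[1],uv[0]].round(4),hsv[uv[1],uv[0]])
# pinhole check of known things from the top camera estimates
print(proj(c,[[.5474,.0505,.098],[.5654,-.0662,.022],[.5855,-.0025,.0748],[.455,.112,.02],[.494,-.147,.02]]).round(0))
E
```

```text
cantop [0.5464 0.0542 0.0971] [ 15  23 156]
valvetop [ 0.5577 -0.0658  0.0985] [ 13 158 124]
mic [ 0.5755 -0.0048  0.0749] [18 14 92]
blue [0.5246 0.0455 0.0219] [108 100  79]
yellow [ 0.5406 -0.0805  0.0217] [ 20 158 145]
deck [ 0.5017 -0.0311  0.02  ] [19 21 97]
spool [ 0.6509 -0.067   0.035 ] [ 22  31 187]
matc [ 0.4206 -0.2385  0.0033] [65 78 91]
[[270. 300.]
 [275. 160.]
 [239. 233.]
 [351. 319.]
 [355.  91.]]
```

```bash
cat > meas.py <<'E'
from h import *
import sys
def meas(c,tag,discs=True,objs=None):
    P=cloud(c); hsv=cv2.cvtColor(c["color"],cv2.COLOR_RGB2HSV); Z=P[...,2]
    reg=(abs(P[...,0]-.579)<.13)&(abs(P[...,1]+.003)<.16)
    if discs:
      for n,a,b,lo,hi in [("blue",.548,.055,(98,70,30),(125,255,255)),("yellow",.565,-.067,(16,120,90),(34,255,255))]:
        m=(cv2.inRange(hsv,lo,hi)>0)&(Z<.028)&(abs(P[...,0]-a)<.05)&(abs(P[...,1]-b)<.05)
        m=m.astype(np.uint8)
        cn=max(cv2.findContours(m,cv2.RETR_EXTERNAL,cv2.CHAIN_APPROX_NONE)[0],key=len)[:,0]
        q=plane(c,cn,.022)[:,:2]
        f=circ(q,.037)[0]
        for _ in range(5):
            d=np.hypot(*(q-f).T); k=q[abs(d-.037)<.004]; f,e=circ(k,.037)
        print(tag,n,m.sum(),"fit",f.round(4),e.round(4),len(k),len(q))
    for n,(a,b,w,zl) in (objs or dict(can=(.547,.053,.035,.08),valve=(.561,-.066,.035,.08),mic=(.58,-.004,.035,.05))).items():
        m=(abs(P[...,0]-a)<w)&(abs(P[...,1]-b)<w)&(Z>zl)&(Z<.12); q=P[m]; zm=np.percentile(q[:,2],90)
        t=q[q[:,2]>zm-.005]; (x,y),r=cv2.minEnclosingCircle((t[:,:2]*1000).astype(np.float32))
        print(tag,n,"ztop",zm.round(4),"mean",t[:,:2].mean(0).round(4),"enc",round(x/1e3,4),round(y/1e3,4),round(r,1),"n",len(t))
if __name__=="__main__":
    for n in sys.argv[1:]: meas(cam(n),n)
E
python3 meas.py wrist
```

```text
wrist blue 974 fit [0.5465 0.069 ] 0.0018 87 214
wrist yellow 1485 fit [ 0.5634 -0.0662] 0.0011 168 262
wrist can ztop 0.0987 mean [0.547  0.0533] enc 0.5476 0.0553 25.3 n 1866
wrist valve ztop 0.0972 mean [ 0.5609 -0.0689] enc 0.5615 -0.0679 18.8 n 1243
wrist mic ztop 0.0741 mean [ 0.5762 -0.0046] enc 0.5707 0.0052 34.2 n 1627
```

```bash
python3 -c "
from h import *
plan((.5615,-.068,.047),188.3)"
```

```text
at [ 0.5158 -0.0696  0.2496] yaw -171.74 open 0.0855 t 2.75 F [-0.9  0.5  0.3]
 tool shift now: [ 0.005  -0.0455  0.2026]  after turn: [ 0.005  -0.0455  0.2026]  turn: [ 0.     -0.     -0.0007]
```

```bash
python3 -m jog '[[0.005,-0.0455,0,0,0,0,1],[0,0,0.03,0,0,0,1],[0,0,0.03,0,0,0,1],[0,0,0.02,0,0,0,1],[0,0,0,0,0,0,1],[0,0,0,0,0,0,1]]'
python3 - <<'E'
from h import *
plan((.5615,-.068,.047),188.3)
c=cam("wrist"); cv2.imwrite("pics/w2.png",c["color"][:,:,::-1])
from meas import meas
meas(c,"w",False)
E
```

```text
time: 3.35
ee_pos: [0.5618, -0.0682, 0.1703]
eef_rot: [0.756, -0.654, 0.0, 0.0]
force: [-0.5, -0.2, 1.1]
opening: 0.0856
at [ 0.5618 -0.0682  0.1703] yaw -171.7 open 0.0856 t 3.35 F [-0.5 -0.2  1.1]
 tool shift now: [-0.0003  0.0003  0.1233]  after turn: [-0.0003  0.0003  0.1233]  turn: [-0.0003 -0.0007 -0.    ]
w can ztop 0.0983 mean [0.5491 0.0371] enc 0.5489 0.0419 21.2 n 773
w valve ztop 0.0973 mean [ 0.5614 -0.069 ] enc 0.5616 -0.0681 18.8 n 2083
w mic ztop 0.0742 mean [ 0.5762 -0.0053] enc 0.569 0.0046 34.0 n 2525
```

View pics/w2.png

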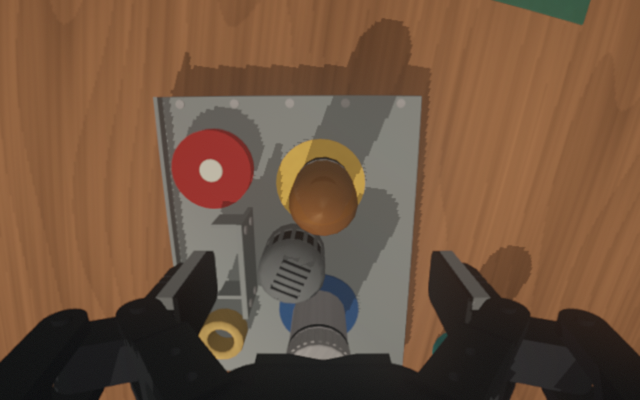

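Valve centred (323,195) between the fingers; descend and grip.

```bash
python3 -m jog '[[0,0,0.04,0,0,0,1],[0,0,0.04,0,0,0,1],[0,0,0.03,0,0,0,1],[0,0,0.013,0,0,0,1],[0,0,0,0,0,0,1]]'
python3 -m jog '[[0,0,0,0,0,0,0],[0,0,0,0,0,0,0],[0,0,0,0,0,0,0],[0,0,0,0,0,0,0],[0,0,0,0,0,0,0],[0,0,0,0,0,0,0],[0,0,0,0,0,0,0],[0,0,0,0,0,0,0]]'
python3 - <<'E'
from h import *
plan((.5615,-.068,.047),188.3)
c=cam("wrist"); cv2.imwrite("pics/w3.png",c["color"][:,:,::-1])
E
```

```text
time: 3.9
ee_pos: [0.5612, -0.068, 0.046]
eef_rot: [0.756, -0.654, -0.001, 0.001]
force: [-0.1, 0.3, 0.7]
opening: 0.0849
time: 4.7
ee_pos: [0.5629, -0.068, 0.0486]
eef_rot: [0.757, -0.654, 0.001, -0.001]
force: [-1.2, 0.5, 6.6]
opening: 0.0454
at [ 0.5629 -0.068   0.0486] yaw -171.66 open 0.0454 t 4.7 F [-1.2  0.5  6.6]
 tool shift now: [-0.0002  0.0014  0.0016]  after turn: [-0.0002  0.0014  0.0016]  turn: [-0.0037 -0.0007  0.0007]
```

View pics/w3.png

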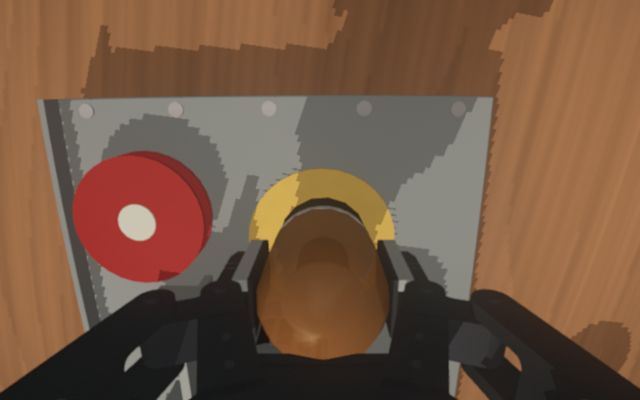

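Gripped (0.0454 m). Lift.

```bash
python3 -m jog '[[0,0,-0.01,0,0,0,0],[0,0,-0.02,0,0,0,0],[0,0,-0.03,0,0,0,0],[0,0,-0.04,0,0,0,0],[0,0,-0.03,0,0,0,0],[0,0,0,0,0,0,0],[0,0,0,0,0,0,0]]'
python3 - <<'E'
from h import *
m=np.array([.464,-.303]); 
c=cam("side"); cv2.imwrite("pics/s4.png",cv2.resize(c["color"][60:260,260:560,::-1],None,fx=2.5,fy=2.5))
a=np.radians(-3.2); ux=np.array([np.cos(a),np.sin(a)])
print(m+.055*ux,m-.055*ux)
plan((*(m+.055*ux),.18),176.8)
E
```

```text
time: 5.45
ee_pos: [0.5615, -0.0677, 0.1772]
eef_rot: [0.756, -0.654, 0.0, -0.001]
force: [0.4, 0.2, -2.1]
opening: 0.0454
[ 0.51891424 -0.30607018] [ 0.40908576 -0.29992982]
at [ 0.5608 -0.0678  0.176 ] yaw -171.71 open 0.0456 t 5.5 F [ 0.8  0.2 -2.7]
 tool shift now: [ 0.2298  0.0758 -0.0042]  after turn: [ 0.2403  0.0285 -0.004 ]  turn: [0.0013 0.0008 0.2006]
```

View pics/s4.png

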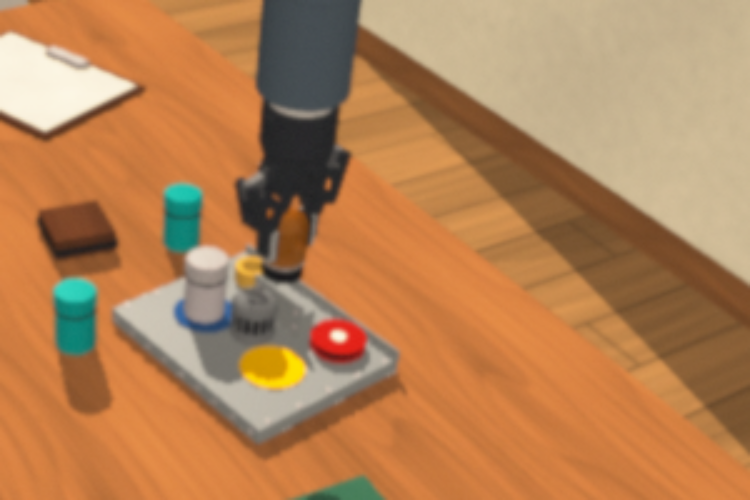

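```bash
python3 -m jog '[[0.02,0.007,0,0,0,0,0],[0.035,0.011,0,0,0,0,0],[0.045,0.015,0,0,0,0,0],[0.045,0.015,0,0,0,0,0],[0.045,0.015,0,0,0,0,0],[0.03,0.01,0,0,0,0,0],[0.01,0.003,0,0,0,0,0],[0,0,0,0,0,0,0],[0,0,0,0,0,0,0]]'
python3 - <<'E'
from h import *
plan((.519,-.306,.03),188.3)
c=cam("wrist"); cv2.imwrite("pics/w5.png",c["color"][:,:,::-1])
hsv=cv2.cvtColor(c["color"],cv2.COLOR_RGB2HSV); m=cv2.inRange(hsv,(60,50,40),(85,255,200))
P=cloud(c); 
E
```

```text
time: 6.4
ee_pos: [0.5193, -0.3057, 0.1755]
eef_rot: [0.756, -0.654, -0.001, 0.0]
force: [-0.0, 0.7, -2.9]
opening: 0.0451
at [ 0.5193 -0.3057  0.1755] yaw -171.69 open 0.0451 t 6.4 F [-0.   0.7 -2.9]
 tool shift now: [5.000e-04 1.000e-04 1.455e-01]  after turn: [0.0003 0.0003 0.1455]  turn: [0.0016 0.0014 0.0001]
```

View pics/w5.png

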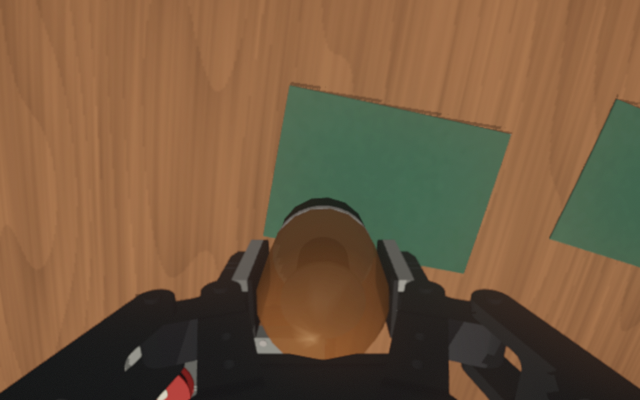

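```bash
python3 - <<'E'
from h import *
c=cam("wrist"); p=plane(c,[[290,85],[510,132],[465,272],[264,236]],.003); print(p.round(3),p.mean(0))
E
python3 -m jog '[[0,0,0.02,0,0,0,0],[0,0,0.04,0,0,0,0],[0,0,0.04,0,0,0,0],[0,0,0.025,0,0,0,0],[0,0,0.01,0,0,0,0],[0,0,0.005,0,0,0,0],[0,0,0,0,0,0,0],[0,0,0,0,0,0,0]]'
```

```text
[[ 0.558 -0.378  0.003]
 [ 0.36  -0.368  0.003]
 [ 0.366 -0.229  0.003]
 [ 0.565 -0.239  0.003]] [ 0.46232049 -0.303651    0.003     ]
time: 7.3
ee_pos: [0.5208, -0.3068, 0.0382]
eef_rot: [0.757, -0.654, 0.001, -0.0]
force: [0.1, -0.0, -1.6]
opening: 0.0455
```

```bash
python3 -m jog '[[0,0,0.004,0,0,0,0],[0,0,0.002,0,0,0,0],[0,0,0,0,0,0,0],[0,0,0,0,0,0,0]]'; python3 -m jog '[[0,0,0.001,0,0,0,0],[0,0,0,0,0,0,0]]'
```

```text
time: 7.7
ee_pos: [0.5195, -0.3066, 0.0307]
eef_rot: [0.756, -0.654, 0.0, 0.0]
force: [0.4, -0.7, -0.6]
opening: 0.0456
time: 7.9
ee_pos: [0.5197, -0.3066, 0.0297]
eef_rot: [0.756, -0.654, 0.0, -0.0]
force: [0.3, -0.3, -1.3]
opening: 0.0453
```

```bash
python3 -m jog '[[0,0,0.001,0,0,0,0],[0,0,0,0,0,0,0]]'; python3 -m jog '[[0,0,0.001,0,0,0,0],[0,0,0,0,0,0,0]]'; python3 -c "
from h import *
c=cam('side'); cv2.imwrite('pics/s6.png',cv2.resize(c['color'][180:330,300:480,::-1],None,fx=4,fy=4))"
```

```text
time: 8.1
ee_pos: [0.5197, -0.3067, 0.0296]
eef_rot: [0.757, -0.654, 0.0, 0.0]
force: [-2.3, 2.4, 5.6]
opening: 0.0455
time: 8.3
ee_pos: [0.5197, -0.3067, 0.0296]
eef_rot: [0.757, -0.654, 0.001, 0.0]
force: [-4.2, 3.1, 10.4]
opening: 0.0457
```

View pics/s6.png

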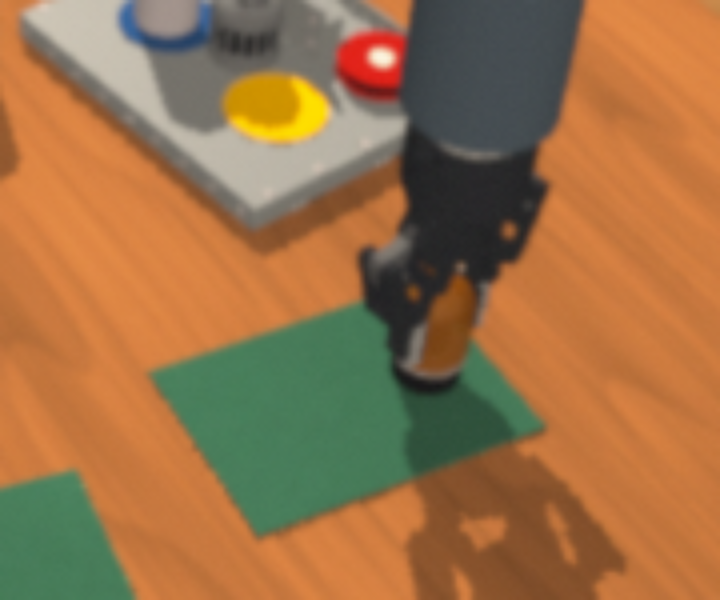

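Contact; the valve stands on the mat. Release and rise.

```bash
python3 -m jog '[[0,0,-0.0015,0,0,0,0],[0,0,0,0,0,0,0.7],[0,0,0,0,0,0,1],[0,0,0,0,0,0,1],[0,0,0,0,0,0,1],[0,0,0,0,0,0,1]]'; python3 -m jog '[[0,0,-0.02,0,0,0,1],[0,0,-0.04,0,0,0,1],[0,0,-0.05,0,0,0,1],[0,0,-0.05,0,0,0,1],[0,0,0,0,0,0,1],[0,0,0,0,0,0,1]]'
python3 - <<'E'
from h import *
from meas import meas
c=cam("wrist"); cv2.imwrite("pics/w7.png",c["color"][:,:,::-1])
meas(c,"w",False,dict(valve=(.5195,-.3065,.04,.06)))
plan((.5475,.055,.19),188.3)
E
```

```text
time: 8.95
ee_pos: [0.5195, -0.3065, 0.0289]
eef_rot: [0.756, -0.654, -0.0, 0.0]
force: [0.1, -0.2, -1.0]
opening: 0.0854
time: 9.55
ee_pos: [0.5203, -0.3066, 0.1907]
eef_rot: [0.756, -0.654, 0.002, -0.001]
force: [-0.6, 0.7, -0.9]
opening: 0.0854
w valve ztop 0.0782 mean [ 0.5195 -0.3075] enc 0.5196 -0.3068 18.7 n 1555
at [ 0.5194 -0.3062  0.1888] yaw -171.7 open 0.0854 t 9.6 F [-0.1  0.8 -0.7]
 tool shift now: [-0.3534 -0.0799 -0.0009]  after turn: [-0.3534 -0.0799 -0.0012]  turn: [-0.0002  0.0006  0.    ]
```

View pics/w7.png

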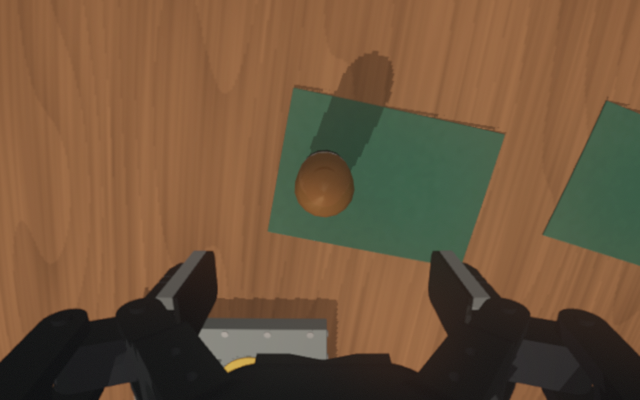

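Valve stands at (323,185) on the mat, at (0.5196,-0.307). Now the canister; stopping slightly short to also view it and the discs.

```bash
python3 -m jog '[[-0.02,-0.005,0,0,0,0,1],[-0.045,-0.01,0,0,0,0,1],[-0.045,-0.01,0,0,0,0,1],[-0.045,-0.01,0,0,0,0,1],[-0.045,-0.01,0,0,0,0,1],[-0.045,-0.01,0,0,0,0,1],[-0.045,-0.01,0,0,0,0,1],[-0.035,-0.008,0,0,0,0,1],[-0.02,-0.005,0,0,0,0,1],[-0.008,-0.002,0,0,0,0,1],[0,0,0,0,0,0,1],[0,0,0,0,0,0,1]]'
python3 - <<'E'
from h import *
from meas import meas
c=cam("wrist"); cv2.imwrite("pics/w8.png",c["color"][:,:,::-1])
meas(c,"w",True)
plan((.5475,.055,.047),188.3)
E
```

```text
time: 10.8
ee_pos: [0.5473, 0.0535, 0.1883]
eef_rot: [0.756, -0.654, -0.0, 0.001]
force: [-0.9, -1.0, -0.1]
opening: 0.0855
w blue 1904 fit [0.5473 0.0547] 0.0012 160 260
w yellow 5952 fit [ 0.5633 -0.067 ] 0.0007 199 263
w can ztop 0.0989 mean [0.5473 0.0543] enc 0.547 0.0556 25.2 n 3816Traceback (most recent call last):
  File "<stdin>", line 4, in <module>
  File "meas.py", line 17, in meas
    m=(abs(P[...,0]-a)<w)&(abs(P[...,1]-b)<w)&(Z>zl)&(Z<.12); q=P[m]; zm=np.percentile(q[:,2],90)
                                                                         ~~~~~~~~~~~~~^^^^^^^^^^^
    return _quantile_unchecked(
        a, q, axis, out, overwrite_input, method, keepdims, weights)
    return _ureduce(a,
                    func=_quantile_ureduce_func,
    ...<5 lines>...
                    overwrite_input=overwrite_input,
                    method=method)
    r = func(a, **kwargs)
    result = _quantile(arr,
                       quantiles=q,
    ...<2 lines>...
                       out=out,
                       weights=wgt)
    slices_having_nans = np.isnan(arr[-1, ...])
                                  ~~~^^^^^^^^^
IndexError: index -1 is out of bounds for axis 0 with size 0
```

View pics/w8.png

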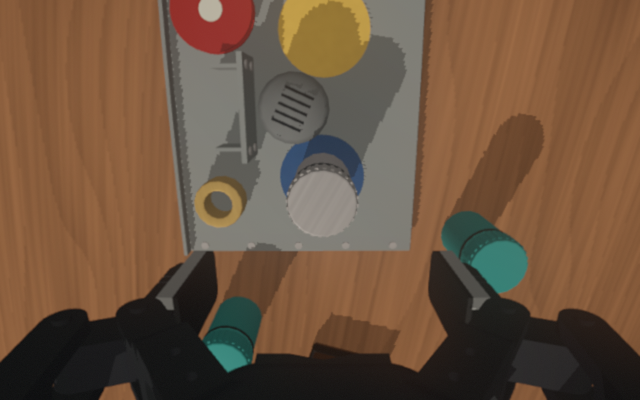

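```bash
python3 -m jog '[[-0.0015,0,0.04,0,0,0,1],[0,0,0.04,0,0,0,1],[0,0,0.04,0,0,0,1],[0,0,0.015,0,0,0,1],[0,0,0.008,0,0,0,1],[0,0,0,0,0,0,1]]'
python3 -m jog '[[0,0,0,0,0,0,0],[0,0,0,0,0,0,0],[0,0,0,0,0,0,0],[0,0,0,0,0,0,0],[0,0,0,0,0,0,0],[0,0,0,0,0,0,0],[0,0,0,0,0,0,0],[0,0,0,0,0,0,0]]'
```

```text
time: 11.45
ee_pos: [0.5472, 0.0548, 0.0455]
eef_rot: [0.756, -0.654, -0.0, 0.001]
force: [1.0, -0.1, -0.2]
opening: 0.0854
time: 12.25
ee_pos: [0.5484, 0.056, 0.0475]
eef_rot: [0.757, -0.654, 0.001, -0.001]
force: [-0.8, 0.3, 6.4]
opening: 0.047
```

```bash
python3 -m jog '[[0,0,-0.01,0,0,0,0],[0,0,-0.02,0,0,0,0],[0,0,-0.04,0,0,0,0],[0,0,-0.045,0,0,0,0],[0,0,-0.03,0,0,0,0],[0,0,0,0,0,0,0],[0,0,0,0,0,0,0]]'
python3 - <<'E'
from h import *
c=cam("side"); cv2.imwrite("pics/s9.png",cv2.resize(c["color"][60:260,260:560,::-1],None,fx=2.5,fy=2.5))
plan((.409,-.3005,.19),188.3)
E
```

```text
time: 12.95
ee_pos: [0.5471, 0.0561, 0.1913]
eef_rot: [0.756, -0.654, -0.0, -0.0]
force: [0.4, 0.2, -3.8]
opening: 0.0469
at [0.5465 0.0559 0.19  ] yaw -171.71 open 0.0467 t 13.0 F [-0.7 -1.  -3. ]
 tool shift now: [3.328e-01 1.875e-01 2.000e-04]  after turn: [0.3328 0.1875 0.    ]  turn: [ 0.0023  0.0007 -0.0001]
```

View pics/s9.png

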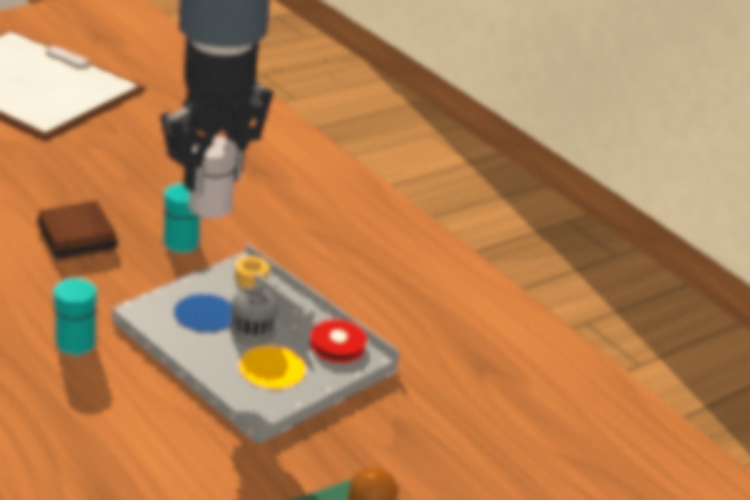

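```bash
python3 -m jog '[[0.02,0.011,0,0,0,0,0],[0.04,0.0225,0,0,0,0,0],[0.04,0.0225,0,0,0,0,0],[0.04,0.0225,0,0,0,0,0],[0.04,0.0225,0,0,0,0,0],[0.04,0.0225,0,0,0,0,0],[0.04,0.0225,0,0,0,0,0],[0.04,0.0225,0,0,0,0,0],[0.02,0.012,0,0,0,0,0],[0.013,0.007,0,0,0,0,0],[0,0,0,0,0,0,0],[0,0,0,0,0,0,0]]'
python3 -c "
from h import *
plan((.409,-.3005,.029),188.3)"
```

```text
time: 14.2
ee_pos: [0.4093, -0.3004, 0.1896]
eef_rot: [0.756, -0.654, -0.002, 0.0]
force: [-0.4, 0.7, -3.3]
opening: 0.0468
at [ 0.4093 -0.3004  0.1896] yaw -171.75 open 0.0468 t 14.2 F [-0.4  0.7 -3.3]
 tool shift now: [ 4.000e-04 -1.000e-04  1.606e-01]  after turn: [1.000e-04 3.000e-04 1.606e-01]  turn: [ 0.0024  0.002  -0.0008]
```

```bash
python3 -m jog '[[0,0,0.03,0,0,0,0],[0,0,0.045,0,0,0,0],[0,0,0.045,0,0,0,0],[0,0,0.025,0,0,0,0],[0,0,0.01,0,0,0,0],[0,0,0.003,0,0,0,0],[0,0,0.001,0,0,0,0],[0,0,0,0,0,0,0]]'; python3 -m jog '[[0,0,0.0015,0,0,0,0],[0,0,0,0,0,0,0]]';python3 -m jog '[[0,0,0.0015,0,0,0,0],[0,0,0,0,0,0,0]]'
```

```text
time: 15.0
ee_pos: [0.4113, -0.3011, 0.0335]
eef_rot: [0.757, -0.654, 0.001, -0.0]
force: [0.7, -0.4, -2.2]
opening: 0.047
time: 15.2
ee_pos: [0.4105, -0.3009, 0.0312]
eef_rot: [0.756, -0.654, 0.001, -0.0]
force: [-0.0, -0.2, -2.1]
opening: 0.0469
time: 15.4
ee_pos: [0.41, -0.3008, 0.029]
eef_rot: [0.756, -0.654, -0.0, -0.0]
force: [-0.3, 0.0, -3.9]
opening: 0.0473
```

```bash
python3 -m jog '[[0,0,0.001,0,0,0,0],[0,0,0,0,0,0,0]]'; python3 -m jog '[[0,0,0.001,0,0,0,0],[0,0,0,0,0,0,0]]'
```

```text
time: 15.6
ee_pos: [0.4102, -0.3009, 0.0285]
eef_rot: [0.757, -0.654, 0.0, 0.0]
force: [-1.0, 1.6, 3.8]
opening: 0.0466
time: 15.8
ee_pos: [0.4102, -0.301, 0.0285]
eef_rot: [0.757, -0.654, 0.0, 0.0]
force: [-4.0, 3.9, 11.5]
opening: 0.047
```

```bash
python3 -m jog '[[0,0,-0.0015,0,0,0,0],[0,0,0,0,0,0,0.7],[0,0,0,0,0,0,1],[0,0,0,0,0,0,1],[0,0,0,0,0,0,1],[0,0,0,0,0,0,1]]'; python3 -m jog '[[0,0,-0.02,0,0,0,1],[0,0,-0.04,0,0,0,1],[0,0,-0.05,0,0,0,1],[0,0,-0.05,0,0,0,1],[0,0,0,0,0,0,1],[0,0,0,0,0,0,1]]'
python3 - <<'E'
from h import *
from meas import meas
c=cam("wrist"); cv2.imwrite("pics/w10.png",c["color"][:,:,::-1])
meas(c,"w",False,dict(valve=(.5195,-.3065,.04,.06),can=(.41,-.3,.04,.06)))
plan((.579,-.003,.19),278.3)
E
```

```text
time: 16.4
ee_pos: [0.4101, -0.3008, 0.0285]
eef_rot: [0.756, -0.654, -0.0, 0.0]
force: [0.4, 1.5, -0.5]
opening: 0.0854
time: 17.0
ee_pos: [0.4108, -0.3009, 0.1899]
eef_rot: [0.756, -0.654, 0.002, -0.001]
force: [0.3, -0.6, -1.3]
opening: 0.0854
w valve ztop 0.0781 mean [ 0.5182 -0.3075] enc 0.5191 -0.3067 18.9 n 1602
w can ztop 0.08 mean [ 0.4101 -0.3022] enc 0.41 -0.3011 25.2 n 3308
at [ 0.4099 -0.3005  0.1884] yaw -171.7 open 0.0856 t 17.05 F [ 0.6  0.3 -0.5]
 tool shift now: [-0.27   -0.2102 -0.0014]  after turn: [ 0.2102 -0.27   -0.0016]  turn: [-6.0000e-04  1.0000e-04 -1.5709e+00]
```

View pics/w10.png

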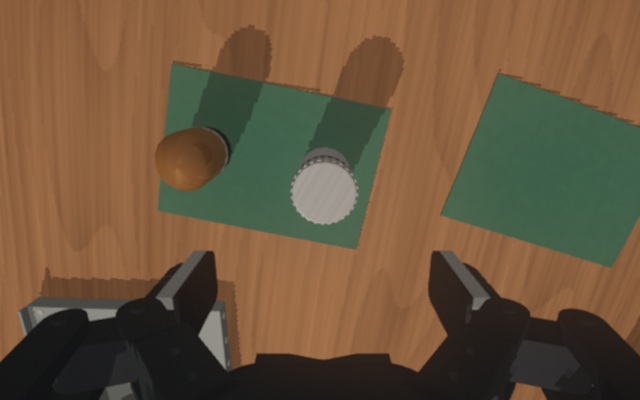

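Both stand on the mat: valve (192,158), canister (325,190). Go over the microphone, then turn.

```bash
python3 -m jog '[[-0.015,-0.0115,0,0,0,0,1],[-0.039,-0.03,0,0,0,0,1],[-0.039,-0.03,0,0,0,0,1],[-0.039,-0.03,0,0,0,0,1],[-0.039,-0.03,0,0,0,0,1],[-0.039,-0.03,0,0,0,0,1],[-0.039,-0.03,0,0,0,0,1],[-0.015,-0.012,0,0,0,0,1],[-0.006,-0.007,0,0,0,0,1]]'
python3 -m jog '[[0,0,0,0,0,-0.13,1],[0,0,0,0,0,-0.131,1],[0,0,0,0,0,-0.131,1],[0,0,0,0,0,-0.131,1],[0,0,0,0,0,-0.131,1],[0,0,0,0,0,-0.131,1],[0,0,0,0,0,-0.131,1],[0,0,0,0,0,-0.131,1],[0,0,0,0,0,-0.131,1],[0,0,0,0,0,-0.131,1],[0,0,0,0,0,-0.131,1],[0,0,0,0,0,-0.131,1],[0,0,0,0,0,0,1],[0,0,0,0,0,0,1]]'
python3 - <<'E'
from h import *
from meas import meas
c=cam("wrist"); cv2.imwrite("pics/w11.png",c["color"][:,:,::-1])
plan((.579,-.003,.19),278.3)
P=cloud(c); hsv=cv2.cvtColor(c["color"],cv2.COLOR_RGB2HSV)
m=(abs(P[...,0]-.577)<.032)&(abs(P[...,1]+.004)<.04)&(P[...,2]>.055)&(P[...,2]<.09)
v,u=np.nonzero(m); print(u.min(),u.max(),v.min(),v.max()); q=P[m]
for lo in (.06,.066,.07): 
    t=q[q[:,2]>lo]; (x,y),r=cv2.minEnclosingCircle((t[:,:2]*1000).astype(np.float32)); print(lo,t.mean(0),x,y,r)
E
```

```text
time: 17.95
ee_pos: [0.5793, -0.0015, 0.1865]
eef_rot: [0.757, -0.653, -0.001, 0.001]
force: [-0.0, -0.5, -0.2]
opening: 0.0854
time: 19.35
ee_pos: [0.5789, -0.0041, 0.1881]
eef_rot: [0.998, 0.07, -0.001, 0.0]
force: [-0.1, -0.0, -0.4]
opening: 0.0851
at [ 0.579  -0.0039  0.1882] yaw -81.9 open 0.0849 t 19.4 F [ 0.1  0.7 -0.7]
 tool shift now: [ 0.0001 -0.0009 -0.0018]  after turn: [ 0.0001 -0.0009 -0.0018]  turn: [ 0.0001  0.0009 -0.0036]
272 352 141 221
0.06 [ 0.57918276 -0.00280411  0.07116783] 585.7540893554688 4.960851669311523 37.78144836425781
0.066 [ 0.57849805 -0.00310236  0.07160233] 583.4708862304688 7.0044660568237305 37.55046081542969
0.07 [ 0.57754956 -0.00313005  0.07266185] 577.1433715820312 -2.9553511142730713 23.073999404907227
```

View pics/w11.png

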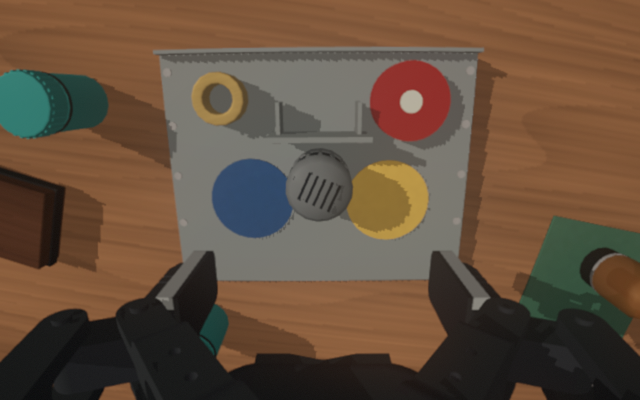

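```bash
python3 -c "
from meas import *
meas(cam('wrist'),'w',True,dict(mic=(.577,-.003,.03,.06)))"
python3 -m jog '[[-0.0018,-0.0013,0.03,0,0,0,1],[0,0,0.045,0,0,0,1],[0,0,0.045,0,0,0,1],[0,0,0.025,0,0,0,1],[0,0,0.012,0,0,0,1],[0,0,0,0,0,0,1]]'
python3 -m jog '[[0,0,0,0,0,0,0],[0,0,0,0,0,0,0],[0,0,0,0,0,0,0],[0,0,0,0,0,0,0],[0,0,0,0,0,0,0],[0,0,0,0,0,0,0],[0,0,0,0,0,0,0],[0,0,0,0,0,0,0]]'
```

```text
w blue 4829 fit [0.5477 0.053 ] 0.0009 201 224
w yellow 4933 fit [ 0.5632 -0.0665] 0.0009 213 226
w mic ztop 0.0744 mean [ 0.5777 -0.0032] enc 0.5775 -0.0033 23.6 n 2678
time: 20.05
ee_pos: [0.5766, -0.0025, 0.0303]
eef_rot: [0.997, 0.072, -0.001, 0.0]
force: [1.0, -0.5, -0.0]
opening: 0.0855
time: 20.85
ee_pos: [0.579, -0.0018, 0.0337]
eef_rot: [0.997, 0.073, 0.002, -0.0]
force: [0.4, 0.7, 6.7]
opening: 0.0508
```

```bash
python3 -m jog '[[0,0,-0.01,0,0,0,0],[0,0,-0.02,0,0,0,0],[0,0,-0.04,0,0,0,0],[0,0,-0.045,0,0,0,0],[0,0,-0.025,0,0,0,0],[0,0,0,0,0,0,0],[0,0,0,0,0,0,0]]'
python3 - <<'E'
from h import *
c=cam("top"); p=plane(c,np.array([[65,203],[147,217],[133,295],[53,283]])/2.5+[170,70],.03); print(p.round(3),p.mean(0))
cv2.imwrite("pics/t12.png",cv2.resize(c["color"][70:250,150:390,::-1],None,fx=3,fy=3,interpolation=cv2.INTER_CUBIC))
c=cam("wrist"); cv2.imwrite("pics/w12.png",c["color"][:,:,::-1])
plan((*p.mean(0)[:2],.175),278.3)
E
```

```text
time: 21.55
ee_pos: [0.5768, -0.002, 0.1714]
eef_rot: [0.997, 0.072, -0.0, -0.001]
force: [-0.3, 0.8, -4.6]
opening: 0.0509
[[0.54  0.319 0.03 ]
 [0.526 0.235 0.03 ]
 [0.447 0.246 0.03 ]
 [0.458 0.328 0.03 ]] [0.49303548 0.28192687 0.03      ]
at [ 0.5761 -0.0022  0.1697] yaw -81.7 open 0.0504 t 21.65 F [ 0.3 -1.  -3.4]
 tool shift now: [-0.0412 -0.2932 -0.005 ]  after turn: [-0.0411 -0.2932 -0.0053]  turn: [-0.0005  0.0038 -0.    ]
```

View pics/t12.png

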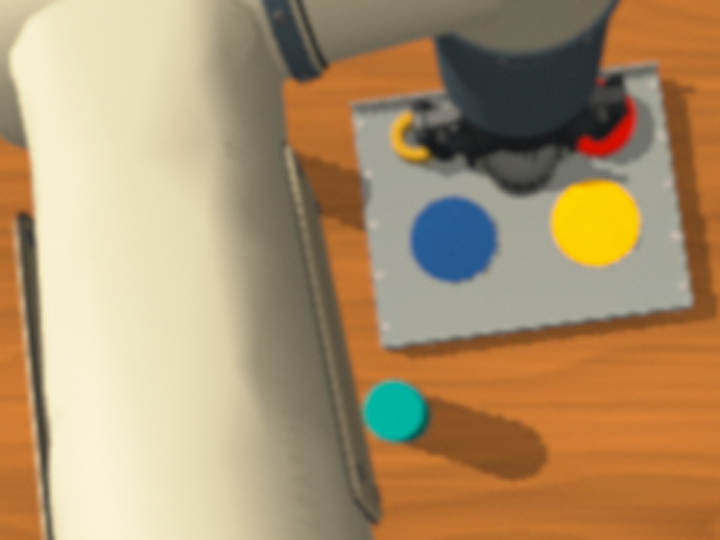

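View pics/w12.png

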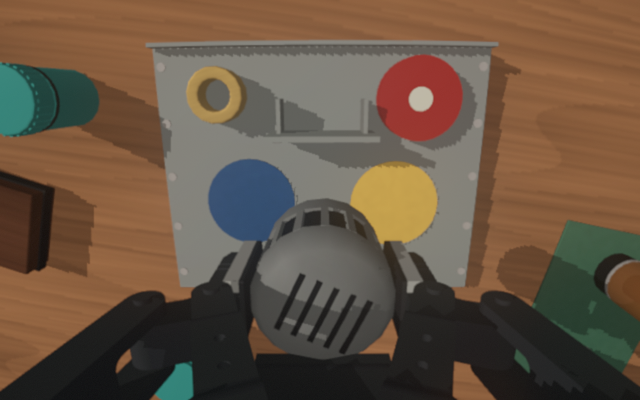

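```bash
python3 -m jog '[[-0.002,-0.015,0,0,0,0,0],[-0.005,-0.035,0,0,0,0,0],[-0.006,-0.045,0,0,0,0,0],[-0.006,-0.045,0,0,0,0,0],[-0.006,-0.045,0,0,0,0,0],[-0.006,-0.045,0,0,0,0,0],[-0.005,-0.035,0,0,0,0,0],[-0.003,-0.02,0,0,0,0,0],[-0.002,-0.008,0,0,0,0,0],[0,0,0,0,0,0,0],[0,0,0,0,0,0,0]]'
python3 - <<'E'
from h import *
plan((.493,.282,.045),278.3); print(get_obs()["joint_positions"].round(2))
c=cam("wrist"); cv2.imwrite("pics/w13.png",c["color"][:,:,::-1])
c=cam("top"); cv2.imwrite("pics/t13.png",c["color"][:,:,::-1])
c=cam("side"); cv2.imwrite("pics/s13.png",c["color"][:,:,::-1])
E
```

```text
time: 22.75
ee_pos: [0.4942, 0.2812, 0.171]
eef_rot: [0.997, 0.073, -0.0, 0.0]
force: [0.2, -0.3, -3.4]
opening: 0.0511
at [0.4942 0.2812 0.171 ] yaw -81.68 open 0.0511 t 22.75 F [ 0.2 -0.3 -3.4]
 tool shift now: [-0.0009 -0.0011  0.126 ]  after turn: [-0.0011 -0.001   0.126 ]  turn: [0.0009 0.001  0.0003]
[ 0.79  0.32  0.04  0.   -1.29  0.92]
```

View pics/w13.png

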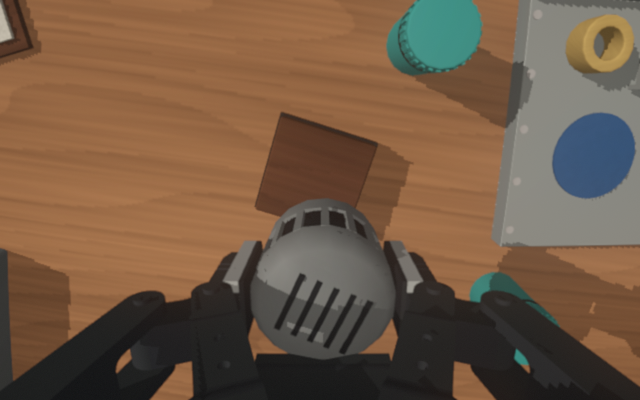

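View pics/s13.png

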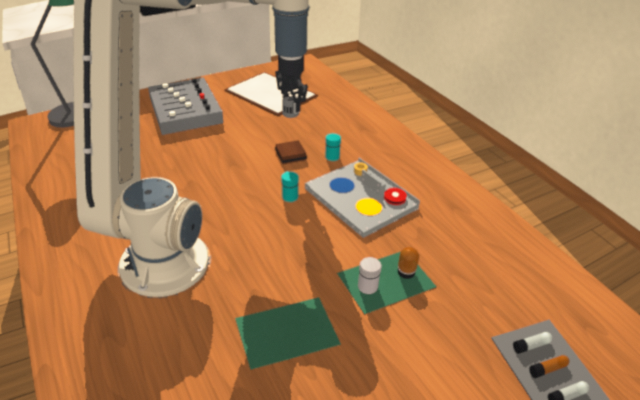

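```bash
python3 - <<'E'
from h import *
c=cam("wrist")
p=plane(c,[[281,112],[378,143],[256,208]],.03)[:,:2]; print(p, np.linalg.norm(p[1]-p[0]),np.linalg.norm(p[2]-p[0]))
print("centre",(p[1]+p[2])/2)
cv2.imwrite("pics/w13z.png",cv2.resize(c["color"][90:240,230:410,::-1],None,fx=4,fy=4,interpolation=cv2.INTER_CUBIC))
print(proj(c,[[.493,.282,.03]]))
c=cam("side");cv2.imwrite("pics/s13z.png",cv2.resize(c["color"][120:180,250:340,::-1],None,fx=8,fy=8,interpolation=cv2.INTER_CUBIC))
E
```

```text
[[0.54455883 0.31870813]
 [0.53163905 0.23994079]
 [0.46403851 0.33048298]] 0.07981989087391132 0.08137671491666988
centre [0.49783878 0.28521189]
[[318.58235725 182.54930549]]
```

View pics/w13z.png

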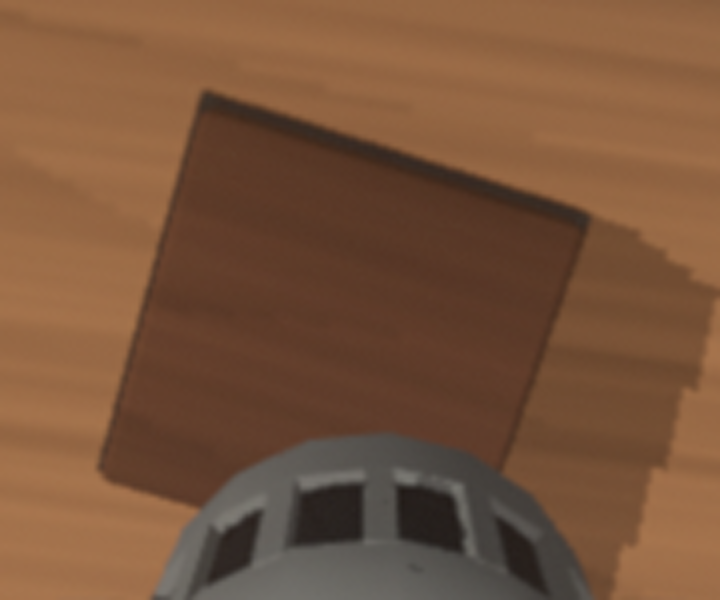

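View pics/s13z.png

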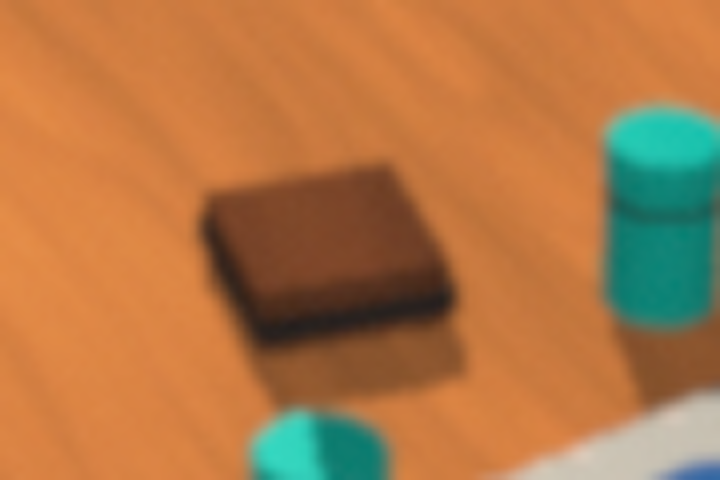

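```bash
python3 - <<'E'
from h import *
c=cam("wrist")
p=plane(c,[[280.3,116],[376,146.8],[255,207.5]],.03)[:,:2]; print(p, np.linalg.norm(p[1]-p[0]),np.linalg.norm(p[2]-p[0]))
print("centre",(p[1]+p[2])/2)
c=cam("side"); p=plane(c,np.array([[207,196],[388,164],[448,270],[268,300]])/8+[250,120],.03)[:,:2]; print(p,p.mean(0))
E
```

```text
[[0.54150918 0.31916309]
 [0.52849736 0.24120332]
 [0.46437899 0.33161391]] 0.07903817754995364 0.07812866258710602
centre [0.49643818 0.28640861]
[[0.46250256 0.32431843]
 [0.5384524  0.3133027 ]
 [0.5241472  0.23331346]
 [0.4520791  0.24594489]] [0.49429531 0.27921987]
```

```bash
python3 -m jog '[[0.0012,-0.0018,0.02,0,0,0,0],[0,0,0.035,0,0,0,0],[0,0,0.035,0,0,0,0],[0,0,0.02,0,0,0,0],[0,0,0.01,0,0,0,0],[0,0,0.003,0,0,0,0],[0,0,0,0,0,0,0],[0,0,0,0,0,0,0]]'; python3 -m jog '[[0,0,0.0015,0,0,0,0],[0,0,0,0,0,0,0]]'
```

```text
time: 23.9
ee_pos: [0.4963, 0.2844, 0.05]
eef_rot: [0.997, 0.073, 0.001, -0.001]
force: [-1.2, 1.1, -2.0]
opening: 0.0509
time: 24.1
ee_pos: [0.4956, 0.284, 0.0476]
eef_rot: [0.997, 0.073, 0.0, -0.0]
force: [1.0, -1.0, -3.8]
opening: 0.0507
```

```bash
python3 -m jog '[[0,0,0.002,0,0,0,0],[0,0,0,0,0,0,0]]'; python3 -m jog '[[0,0,0.001,0,0,0,0],[0,0,0,0,0,0,0]]'; python3 -m jog '[[0,0,0.001,0,0,0,0],[0,0,0,0,0,0,0]]'
```

```text
time: 24.3
ee_pos: [0.4952, 0.2837, 0.0449]
eef_rot: [0.997, 0.073, -0.0, 0.0]
force: [-0.3, -0.5, -3.3]
opening: 0.0509
time: 24.5
ee_pos: [0.4953, 0.2837, 0.0439]
eef_rot: [0.997, 0.073, -0.0, 0.0]
force: [0.7, 0.1, -2.6]
opening: 0.0509
time: 24.7
ee_pos: [0.4954, 0.2837, 0.0438]
eef_rot: [0.997, 0.073, 0.0, 0.0]
force: [-2.9, -1.5, 2.8]
opening: 0.0506
```

Contact at the predicted height. Release, rise, check.

```bash
python3 -m jog '[[0,0,-0.0005,0,0,0,0],[0,0,0,0,0,0,0.7],[0,0,0,0,0,0,1],[0,0,0,0,0,0,1],[0,0,0,0,0,0,1],[0,0,0,0,0,0,1]]'; python3 -m jog '[[0,0,-0.02,0,0,0,1],[0,0,-0.04,0,0,0,1],[0,0,-0.05,0,0,0,1],[0,0,-0.04,0,0,0,1],[0,0,0,0,0,0,1],[0,0,0,0,0,0,1]]'
python3 - <<'E'
from h import *
from meas import meas
c=cam("wrist"); cv2.imwrite("pics/w14.png",c["color"][:,:,::-1])
cv2.imwrite("pics/w14z.png",cv2.resize(c["color"][90:260,230:420,::-1],None,fx=4,fy=4,interpolation=cv2.INTER_CUBIC))
meas(c,"w",False,dict(mic=(.496,.284,.035,.055)))
plan((.41,-.301,.19),188.3)
E
```

```text
time: 25.3
ee_pos: [0.4955, 0.2838, 0.0436]
eef_rot: [0.997, 0.073, 0.0, -0.0]
force: [-0.4, 0.2, -0.5]
opening: 0.0854
time: 25.9
ee_pos: [0.4956, 0.2842, 0.1947]
eef_rot: [0.997, 0.072, 0.001, -0.001]
force: [-0.2, -0.0, -0.4]
opening: 0.0854
w mic ztop 0.0843 mean [0.4944 0.2819] enc 0.4939 0.2812 23.6 n 2752
at [0.495  0.2837 0.1932] yaw -81.69 open 0.0855 t 25.95 F [ 0.4 -0.3 -0.8]
 tool shift now: [-0.1687  0.5663  0.0032]  after turn: [0.5663 0.1685 0.0032]  turn: [2.000e-04 7.000e-04 1.571e+00]
```

View pics/w14z.png

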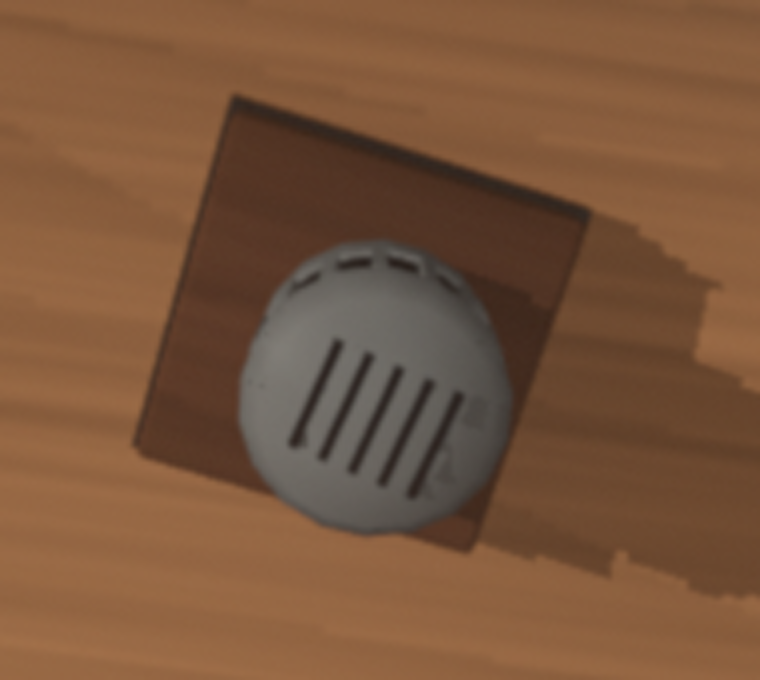

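```bash
python3 - <<'E'
from h import *
c=cam("wrist")
p=plane(c,np.array([[231,110],[584,226],[470,551],[137,447]])/4+[230,90],.03)[:,:2]; print(p.round(4),p.mean(0))
print(R.from_rotvec([0,0,0]) and proj(c,[[.4945,.282,.084],[.4945,.282,.03]])*4-np.array([230,90])*4)
E
```

```text
[[0.5398 0.3179]
 [0.5265 0.2404]
 [0.45   0.2525]
 [0.4636 0.3299]] [0.49495453 0.2851839 ]
[[369.97581107 408.16116313]
 [369.78339214 343.09851141]]
```

```bash
python3 -m jog '[[0,0,0,0,0,0.13,1],[0,0,0,0,0,0.131,1],[0,0,0,0,0,0.131,1],[0,0,0,0,0,0.131,1],[0,0,0,0,0,0.131,1],[0,0,0,0,0,0.131,1],[0,0,0,0,0,0.131,1],[0,0,0,0,0,0.131,1],[0,0,0,0,0,0.131,1],[0,0,0,0,0,0.131,1],[0,0,0,0,0,0.131,1],[0,0,0,0,0,0.131,1],[0,0,0,0,0,0,1]]'
python3 -m jog '[[0.02,0.006,0,0,0,0,1],[0.042,0.0125,0,0,0,0,1],[0.042,0.0125,0,0,0,0,1],[0.042,0.0125,0,0,0,0,1],[0.042,0.0125,0,0,0,0,1],[0.042,0.0125,0,0,0,0,1],[0.042,0.0125,0,0,0,0,1],[0.042,0.0125,0,0,0,0,1],[0.042,0.0125,0,0,0,0,1],[0.042,0.0125,0,0,0,0,1],[0.042,0.0125,0,0,0,0,1],[0.042,0.0125,0,0,0,0,1],[0.042,0.0125,0,0,0,0,1],[0.03,0.009,0,0,0,0,1],[0.012,0.0035,0,0,0,0,1],[0,0,0,0,0,0,1],[0,0,0,0,0,0,1]]'
python3 - <<'E'
from h import *
from meas import meas
c=cam("wrist"); cv2.imwrite("pics/w15.png",c["color"][:,:,::-1])
meas(c,"w",False,dict(valve=(.5195,-.3065,.04,.06),can=(.41,-.3,.04,.06)))
plan((.41,-.301,.029),188.3)
E
```

```text
time: 27.3
ee_pos: [0.4948, 0.2833, 0.192]
eef_rot: [0.756, -0.654, -0.0, 0.001]
force: [0.0, -1.3, 0.2]
opening: 0.0856
time: 29.0
ee_pos: [0.4103, -0.3001, 0.193]
eef_rot: [0.757, -0.654, -0.001, 0.0]
force: [-0.2, 0.4, -0.0]
opening: 0.0851
w valve ztop 0.0781 mean [ 0.5181 -0.3075] enc 0.5188 -0.3068 18.7 n 1604
w can ztop 0.08 mean [ 0.4102 -0.3022] enc 0.4101 -0.3009 25.3 n 3250
at [ 0.4105 -0.2998  0.1933] yaw -171.59 open 0.0856 t 29.05 F [-0.2 -0.2  1.1]
 tool shift now: [0.0012 0.0006 0.1643]  after turn: [0.0012 0.0007 0.1643]  turn: [0.0004 0.0006 0.002 ]
```

View pics/w15.png

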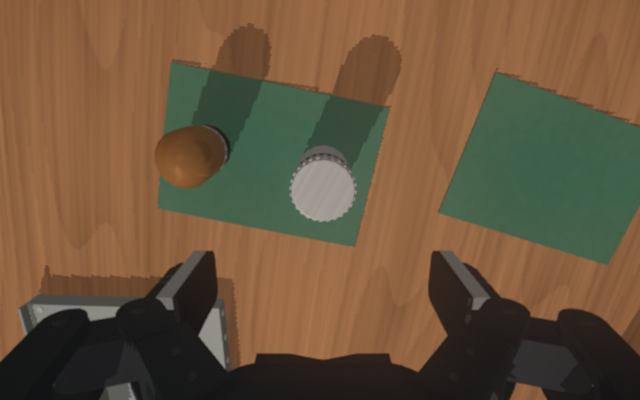

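```bash
python3 -m jog '[[0.0012,0.0005,0.03,0,0,0,1],[0,0,0.045,0,0,0,1],[0,0,0.045,0,0,0,1],[0,0,0.03,0,0,0,1],[0,0,0.016,0,0,0,1],[0,0,0,0,0,0,1]]'
python3 -m jog '[[0,0,0,0,0,0,0],[0,0,0,0,0,0,0],[0,0,0,0,0,0,0],[0,0,0,0,0,0,0],[0,0,0,0,0,0,0],[0,0,0,0,0,0,0],[0,0,0,0,0,0,0],[0,0,0,0,0,0,0]]'
python3 -m jog '[[0,0,-0.01,0,0,0,0],[0,0,-0.02,0,0,0,0],[0,0,-0.04,0,0,0,0],[0,0,-0.05,0,0,0,0],[0,0,-0.04,0,0,0,0],[0,0,0,0,0,0,0],[0,0,0,0,0,0,0]]'
python3 -c "
from h import *
plan((.5475,.0542,.19),188.3)"
```

```text
time: 29.65
ee_pos: [0.4086, -0.3, 0.0254]
eef_rot: [0.757, -0.653, -0.003, 0.001]
force: [-0.9, -0.3, -0.1]
opening: 0.0855
time: 30.45
ee_pos: [0.4112, -0.3023, 0.0293]
eef_rot: [0.757, -0.654, 0.002, -0.0]
force: [0.0, 1.7, 6.4]
opening: 0.047
time: 31.15
ee_pos: [0.4101, -0.3016, 0.1883]
eef_rot: [0.756, -0.654, 0.001, -0.001]
force: [-0.5, 0.7, -3.4]
opening: 0.0469
at [ 0.4101 -0.3016  0.1883] yaw -171.71 open 0.0469 t 31.15 F [-0.5  0.7 -3.4]
 tool shift now: [-0.3323 -0.1872 -0.0013]  after turn: [-0.3322 -0.1873 -0.0017]  turn: [-0.002   0.0001 -0.0002]
```

```bash
python3 -m jog '[[-0.02,-0.011,0,0,0,0,0],[-0.04,-0.0225,0,0,0,0,0],[-0.04,-0.0225,0,0,0,0,0],[-0.04,-0.0225,0,0,0,0,0],[-0.04,-0.0225,0,0,0,0,0],[-0.04,-0.0225,0,0,0,0,0],[-0.04,-0.0225,0,0,0,0,0],[-0.04,-0.0225,0,0,0,0,0],[-0.02,-0.012,0,0,0,0,0],[-0.012,-0.007,0,0,0,0,0],[0,0,0,0,0,0,0],[0,0,0,0,0,0,0]]'
python3 - <<'E'
from h import *
plan((.5475,.0542,.0483),188.3)
c=cam("wrist"); cv2.imwrite("pics/w16.png",c["color"][:,:,::-1])
E
```

```text
time: 32.35
ee_pos: [0.5468, 0.053, 0.1865]
eef_rot: [0.756, -0.654, -0.001, 0.001]
force: [-0.2, -0.0, -1.2]
opening: 0.0467
at [0.5468 0.053  0.1865] yaw -171.71 open 0.0467 t 32.35 F [-0.2 -0.  -1.2]
 tool shift now: [-0.0011 -0.0012  0.1382]  after turn: [-0.001  -0.0009  0.1382]  turn: [ 0.0027 -0.0005 -0.0001]
```

View pics/w16.png

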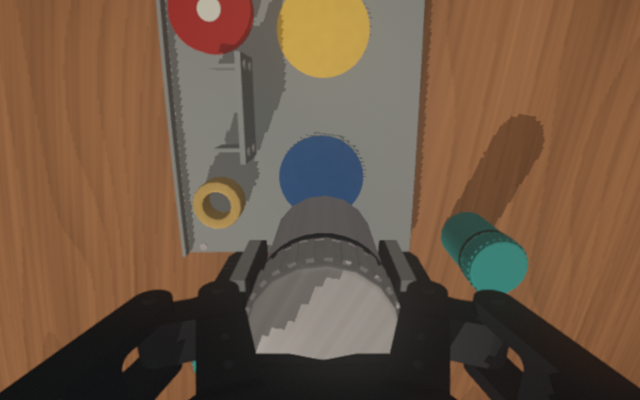

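```bash
python3 -m jog '[[-0.001,-0.001,0.03,0,0,0,0],[0,0,0.04,0,0,0,0],[0,0,0.035,0,0,0,0],[0,0,0.02,0,0,0,0],[0,0,0.008,0,0,0,0],[0,0,0,0,0,0,0],[0,0,0,0,0,0,0]]'; python3 -m jog '[[0,0,0.002,0,0,0,0],[0,0,0,0,0,0,0]]'; python3 -m jog '[[0,0,0.001,0,0,0,0],[0,0,0,0,0,0,0]]'
```

```text
time: 33.1
ee_pos: [0.5495, 0.0545, 0.056]
eef_rot: [0.756, -0.654, 0.001, -0.001]
force: [-0.9, -0.1, -1.8]
opening: 0.0468
time: 33.3
ee_pos: [0.549, 0.055, 0.0535]
eef_rot: [0.756, -0.654, 0.0, -0.001]
force: [0.3, -0.4, -2.1]
opening: 0.0472
time: 33.5
ee_pos: [0.5486, 0.0549, 0.0517]
eef_rot: [0.756, -0.654, 0.0, -0.0]
force: [-0.4, -0.5, -1.8]
opening: 0.047
```

```bash
python3 -m jog '[[0,0,0.0015,0,0,0,0],[0,0,0,0,0,0,0]]'; python3 -m jog '[[0,0,0.001,0,0,0,0],[0,0,0,0,0,0,0]]'; python3 -m jog '[[0,0,0.001,0,0,0,0],[0,0,0,0,0,0,0]]'; python3 -m jog '[[0,0,0.001,0,0,0,0],[0,0,0,0,0,0,0]]'
```

```text
time: 33.7
ee_pos: [0.5483, 0.0549, 0.0498]
eef_rot: [0.756, -0.654, -0.0, 0.0]
force: [-0.3, 0.3, -2.5]
opening: 0.0466
time: 33.9
ee_pos: [0.5484, 0.0548, 0.0489]
eef_rot: [0.756, -0.654, -0.0, 0.0]
force: [0.4, -0.8, -3.2]
opening: 0.0469
time: 34.1
ee_pos: [0.5486, 0.0549, 0.0483]
eef_rot: [0.757, -0.654, 0.0, -0.0]
force: [-1.0, 0.4, 1.2]
opening: 0.0468
time: 34.3
ee_pos: [0.5486, 0.0549, 0.0483]
eef_rot: [0.757, -0.654, 0.0, -0.0]
force: [-3.6, 0.2, 7.1]
opening: 0.0468
```

Contact at the disc. Release, rise, check, then on to the valve.

```bash
python3 -m jog '[[0,0,-0.001,0,0,0,0],[0,0,0,0,0,0,0.7],[0,0,0,0,0,0,1],[0,0,0,0,0,0,1],[0,0,0,0,0,0,1],[0,0,0,0,0,0,1]]'; python3 -m jog '[[0,0,-0.02,0,0,0,1],[0,0,-0.04,0,0,0,1],[0,0,-0.05,0,0,0,1],[0,0,-0.035,0,0,0,1],[0,0,0,0,0,0,1],[0,0,0,0,0,0,1]]'
python3 - <<'E'
from h import *
from meas import meas
c=cam("wrist"); cv2.imwrite("pics/w17.png",c["color"][:,:,::-1])
meas(c,"w",True,dict(can=(.5475,.0545,.035,.08)))
plan((.519,-.3067,.19),188.3)
E
```

```text
time: 34.9
ee_pos: [0.5486, 0.0548, 0.048]
eef_rot: [0.756, -0.654, 0.0, -0.0]
force: [-0.6, -0.5, 0.7]
opening: 0.0855
time: 35.5
ee_pos: [0.5488, 0.0551, 0.1937]
eef_rot: [0.756, -0.654, 0.0, -0.001]
force: [-1.1, -0.4, -1.2]
opening: 0.0855
w blue 1901 fit [0.5474 0.0545] 0.001 157 255
w yellow 5731 fit [ 0.5631 -0.067 ] 0.0008 196 259
w can ztop 0.099 mean [0.5482 0.0548] enc 0.5479 0.056 25.3 n 3696
at [0.548  0.0549 0.1924] yaw -171.7 open 0.0857 t 35.55 F [-0.3  0.9 -0.5]
 tool shift now: [0.3536 0.0809 0.0023]  after turn: [0.3536 0.0809 0.0024]  turn: [0.001  0.0004 0.    ]
```

View pics/w17.png

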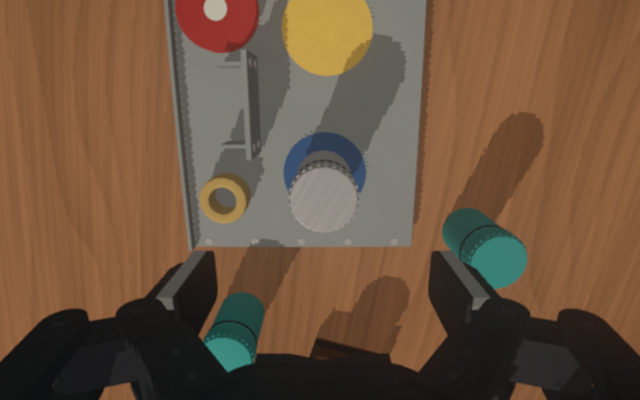

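Canister (323,200) is upright on the blue disc, 1–2 mm off centre. Next the valve.

```bash
python3 -m jog '[[0.02,0.005,0,0,0,0,1],[0.045,0.01,0,0,0,0,1],[0.045,0.01,0,0,0,0,1],[0.045,0.01,0,0,0,0,1],[0.045,0.01,0,0,0,0,1],[0.045,0.01,0,0,0,0,1],[0.045,0.01,0,0,0,0,1],[0.035,0.009,0,0,0,0,1],[0.02,0.005,0,0,0,0,1],[0.0085,0.002,0,0,0,0,1],[0,0,0,0,0,0,1],[0,0,0,0,0,0,1]]'
python3 - <<'E'
from h import *
from meas import meas
c=cam("wrist")
meas(c,"w",False,dict(valve=(.519,-.3067,.04,.06)))
plan((.5193,-.3068,.028),188.3)
E
```

```text
time: 36.75
ee_pos: [0.5193, -0.3058, 0.1922]
eef_rot: [0.757, -0.654, -0.001, 0.0]
force: [0.5, 0.9, -0.2]
opening: 0.0852
w valve ztop 0.0782 mean [ 0.5195 -0.3074] enc 0.5192 -0.3064 18.6 n 1525
at [ 0.5195 -0.3056  0.1926] yaw -171.63 open 0.0855 t 36.8 F [-0.4 -1.  -0.5]
 tool shift now: [0.0013 0.0003 0.1646]  after turn: [0.0012 0.0004 0.1646]  turn: [0.0006 0.0006 0.0012]
```

```bash
python3 -m jog '[[0.001,0.0003,0.03,0,0,0,1],[0,0,0.045,0,0,0,1],[0,0,0.045,0,0,0,1],[0,0,0.03,0,0,0,1],[0,0,0.0145,0,0,0,1],[0,0,0,0,0,0,1],[0,0,0,0,0,0,1]]'
python3 -m jog '[[0,0,0,0,0,0,0],[0,0,0,0,0,0,0],[0,0,0,0,0,0,0],[0,0,0,0,0,0,0],[0,0,0,0,0,0,0],[0,0,0,0,0,0,0],[0,0,0,0,0,0,0],[0,0,0,0,0,0,0]]'
python3 -m jog '[[0,0,-0.01,0,0,0,0],[0,0,-0.02,0,0,0,0],[0,0,-0.04,0,0,0,0],[0,0,-0.05,0,0,0,0],[0,0,-0.04,0,0,0,0],[0,0,0,0,0,0,0],[0,0,0,0,0,0,0]]'
python3 -c "
from h import *
plan((.5632,-.067,.19),188.3)
c=cam('wrist'); cv2.imwrite('pics/w18.png',c['color'][:,:,::-1])"
```

```text
time: 37.5
ee_pos: [0.52, -0.3072, 0.0294]
eef_rot: [0.757, -0.653, 0.0, 0.0]
force: [-0.3, -0.1, -0.2]
opening: 0.0851
time: 38.3
ee_pos: [0.5203, -0.3081, 0.03]
eef_rot: [0.757, -0.654, 0.001, -0.0]
force: [0.1, 0.9, 5.4]
opening: 0.0453
time: 39.0
ee_pos: [0.5194, -0.3075, 0.1895]
eef_rot: [0.756, -0.654, 0.001, -0.001]
force: [-0.2, 0.1, -3.5]
opening: 0.0454
at [ 0.5194 -0.3075  0.1895] yaw -171.71 open 0.0454 t 39.0 F [-0.2  0.1 -3.5]
 tool shift now: [-0.2317 -0.078  -0.0004]  after turn: [-0.2317 -0.0781 -0.0005]  turn: [-0.0019 -0.     -0.0002]
```

View pics/w18.png

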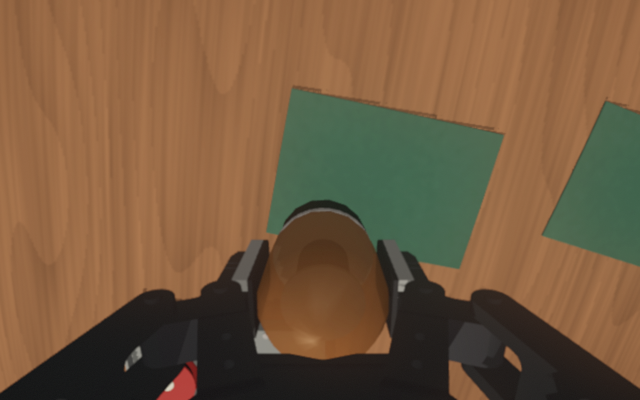

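Valve held straight. Carry to yellow; contact expected at TCP z ≈ 0.049.

```bash
python3 -m jog '[[-0.02,-0.007,0,0,0,0,0],[-0.035,-0.012,0,0,0,0,0],[-0.045,-0.015,0,0,0,0,0],[-0.045,-0.015,0,0,0,0,0],[-0.045,-0.015,0,0,0,0,0],[-0.03,-0.01,0,0,0,0,0],[-0.0115,-0.004,0,0,0,0,0],[0,0,0,0,0,0,0],[0,0,0,0,0,0,0]]'
python3 -c "
from h import *
plan((.5632,-.0668,.049),188.3)"
python3 -m jog '[[0,0,0.03,0,0,0,0],[0,0,0.04,0,0,0,0],[0,0,0.035,0,0,0,0],[0,0,0.02,0,0,0,0],[0,0,0.008,0,0,0,0],[0,0,0,0,0,0,0],[0,0,0,0,0,0,0]]'
```

```text
time: 39.95
ee_pos: [0.5623, -0.0679, 0.1875]
eef_rot: [0.756, -0.654, -0.001, 0.001]
force: [-0.7, 0.1, -1.8]
opening: 0.0454
at [ 0.5623 -0.0679  0.1875] yaw -171.69 open 0.0454 t 39.95 F [-0.7  0.1 -1.8]
 tool shift now: [-0.001  -0.0013  0.1385]  after turn: [-0.0009 -0.001   0.1385]  turn: [ 0.0025 -0.0001  0.0002]
time: 40.65
ee_pos: [0.5639, -0.068, 0.0568]
eef_rot: [0.756, -0.654, 0.001, -0.001]
force: [0.9, -0.7, 0.0]
opening: 0.0456
```

```bash
python3 -m jog '[[-0.001,0,0.003,0,0,0,0],[0,0,0,0,0,0,0],[0,0,0.002,0,0,0,0],[0,0,0,0,0,0,0]]'; python3 -m jog '[[0,0,0.001,0,0,0,0],[0,0,0,0,0,0,0]]'; python3 -m jog '[[0,0,0.001,0,0,0,0],[0,0,0,0,0,0,0]]'; python3 -m jog '[[0,0,0.001,0,0,0,0],[0,0,0,0,0,0,0]]'
```

```text
time: 41.05
ee_pos: [0.5628, -0.0663, 0.0506]
eef_rot: [0.757, -0.654, 0.0, -0.0]
force: [-0.3, -0.3, -1.3]
opening: 0.0458
time: 41.25
ee_pos: [0.5628, -0.0663, 0.0494]
eef_rot: [0.756, -0.654, -0.0, 0.0]
force: [-0.2, -0.7, -1.1]
opening: 0.0455
time: 41.45
ee_pos: [0.563, -0.0664, 0.049]
eef_rot: [0.757, -0.654, 0.0, -0.0]
force: [-1.5, -0.3, 3.8]
opening: 0.0452
time: 41.65
ee_pos: [0.563, -0.0664, 0.049]
eef_rot: [0.757, -0.654, 0.0, -0.0]
force: [-4.5, 1.6, 10.0]
opening: 0.0454
```

```bash
python3 -m jog '[[0,0,-0.0015,0,0,0,0],[0,0,0,0,0,0,0.7],[0,0,0,0,0,0,1],[0,0,0,0,0,0,1],[0,0,0,0,0,0,1],[0,0,0,0,0,0,1]]'; python3 -m jog '[[0,0,-0.02,0,0,0,1],[0,0,-0.04,0,0,0,1],[0,0,-0.05,0,0,0,1],[0,0,-0.04,0,0,0,1],[0.02,0,-0.03,0,0,0,1],[0.03,0,-0.02,0,0,0,1],[0.03,0,0,0,0,0,1],[0,0,0,0,0,0,1],[0,0,0,0,0,0,1]]'
python3 - <<'E'
from h import *
from meas import meas
c=cam("wrist"); cv2.imwrite("pics/w19.png",c["color"][:,:,::-1])
meas(c,"w",True,dict(can=(.5475,.0545,.035,.08),valve=(.563,-.0665,.035,.08),mic=(.4945,.282,.035,.055)))
c=cam("side"); cv2.imwrite("pics/s19.png",cv2.resize(c["color"][110:260,240:440,::-1],None,fx=4,fy=4,interpolation=cv2.INTER_CUBIC))
E
```

```text
time: 42.25
ee_pos: [0.5629, -0.0664, 0.0489]
eef_rot: [0.756, -0.654, -0.0, 0.0]
force: [-0.1, 0.4, -0.2]
opening: 0.0851
time: 43.15
ee_pos: [0.5743, -0.146, 0.2486]
eef_rot: [0.756, -0.655, -0.0, 0.0]
force: [0.4, -0.3, -0.6]
opening: 0.0856
w blue 1044 fit [0.5477 0.0541] 0.0011 116 195
w yellow 1522 fit [ 0.5632 -0.0662] 0.0009 137 220
w can ztop 0.095 mean [0.5504 0.0327] enc 0.5503 0.0353 15.1 n 130
w valve ztop 0.0973 mean [ 0.5627 -0.0665] enc 0.562 -0.0657 18.4 n 962Traceback (most recent call last):
  File "<stdin>", line 4, in <module>
  File "meas.py", line 17, in meas
    m=(abs(P[...,0]-a)<w)&(abs(P[...,1]-b)<w)&(Z>zl)&(Z<.12); q=P[m]; zm=np.percentile(q[:,2],90)
                                                                         ~~~~~~~~~~~~~^^^^^^^^^^^
    return _quantile_unchecked(
        a, q, axis, out, overwrite_input, method, keepdims, weights)
    return _ureduce(a,
                    func=_quantile_ureduce_func,
    ...<5 lines>...
                    overwrite_input=overwrite_input,
                    method=method)
    r = func(a, **kwargs)
    result = _quantile(arr,
                       quantiles=q,
    ...<2 lines>...
                       out=out,
                       weights=wgt)
    slices_having_nans = np.isnan(arr[-1, ...])
                                  ~~~^^^^^^^^^
IndexError: index -1 is out of bounds for axis 0 with size 0
```

View pics/w19.png

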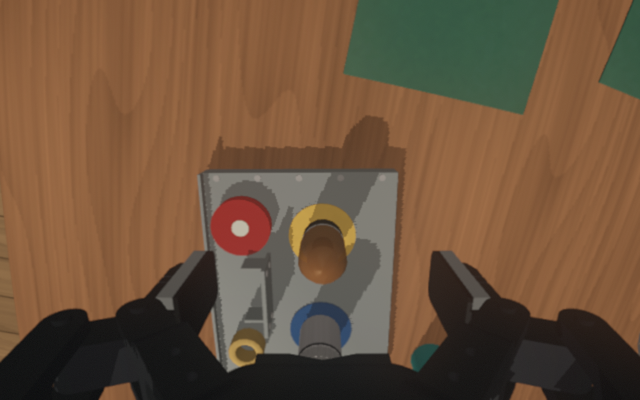

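```bash
python3 - <<'E'
from h import *
c=cam("side"); cv2.imwrite("pics/s20.png",cv2.resize(c["color"][110:260,240:440,::-1],None,fx=4,fy=4,interpolation=cv2.INTER_CUBIC))
E
```

```text
(no output)
```

View pics/s20.png

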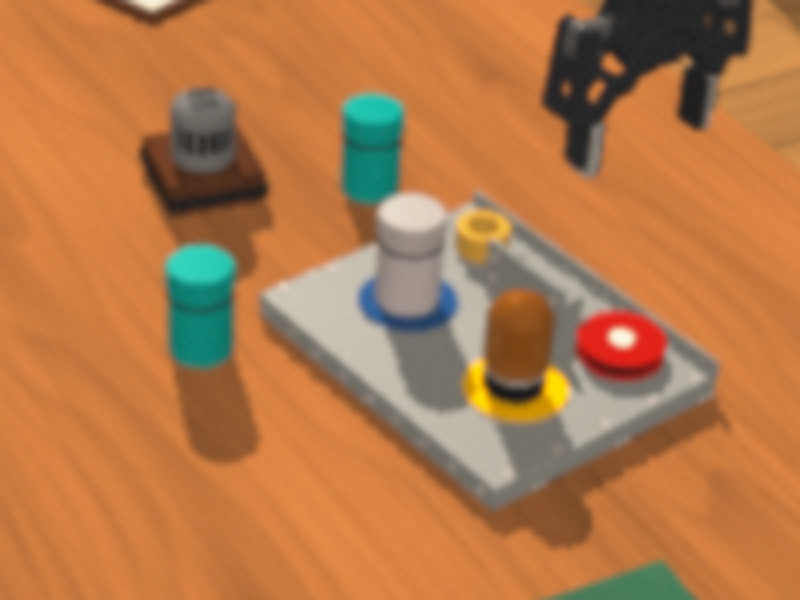

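Microphone (203,130) is upright on the block, canister (410,255) on blue, valve (518,345) on yellow; nut and spool are in place and the robot is clear.

```bash
python3 -c "
from cell import *
print(hand_in())"
```

```text
the job is handed in; nothing more can be done
None
```

The job is done and handed in at about 43 s of robot time. I stood the valve and then the canister on the far green mat and set the microphone head on the walnut block. Then I put the canister back on the blue disc and the valve back on the yellow disc.

My last checks, from the wrist and side cameras:

| Part | Offset from target centre | Limit | Standing |
|---|---|---|---|
| Microphone head on block | about 4 mm | 15 mm | upright |
| Canister on blue disc | about 1–2 mm | 14 mm | upright |
| Valve on yellow disc | about 1 mm | 14 mm | upright |

- **Bystanders:** The nut, the spool and the turquoise look-alikes look unmoved in the last picture. I judged this by eye, not by measurement.
- **Robot:** The gripper was open and well clear of everything at the end.
- **Disagreements:** The cameras differed by up to about 7 mm on the block's centre, so I aimed at roughly the average. The microphone's offset is from a later wrist view that showed all four corners of the block.
- **Failed checks:** In the last wrist view the canister was half hidden and the microphone out of frame, so that script stopped with an error. Their offsets come from wrist pictures taken just after each was released. The last side picture shows both still standing there.

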